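# Balance a centrifuge rotor and close it

### The arm

A 6-joint arm with a two-finger parallel gripper is mounted at the origin on a cart in front of the work surface, level with it; the furniture and walls round the work are solid. World frame = base frame: x ahead of the robot, y to its left, z up, the work surface at z = 0. Lengths are in m, angles in rad, forces in N, time in s.
With the tool pointing down it reaches from about 0.4 to 0.825 m from the base axis. Payload 7 kg.
Tool frame: the origin (TCP) lies on the centre line of the jaws, within the pads' length; the fingertips stand 17 mm ahead of it and the grasp point (between the pads) lies 2 mm behind it; z points along the fingers, y is the direction in which the jaws open and shut (so a half turn about z gives the same grasp; the last joint's range is limited). The gripper opens to 88 mm and grips with 3 to 60 N. Pads are 19 mm wide; open, the fingers measure 130 mm over their backs; the gripper's body (78 mm by 193 mm) begins 47 mm behind the grasp point.
Start: joints at [-0.986, 0.359, 0.012, 0, -1.224, -0.288], TCP at [0.197, -0.645, 0.244] pointing down, gripper open.
Joint ranges: [-3.07, 3.07], [-1.43, 2.12], [-1.02, 1.25], [-3.03, 1.67], [-3.05, -0], [-3.03, 3.03]. Speed limits (rad/s): [2.39, 2.39, 3.01, 3.14, 3.14, 3.14].

### API

Orientations are given as a rotation vector (axis times angle).
In Python, from station import r gives the robot as it stands.
- The arm moves only by the tool move_arm, never from a script. Its argument "steps" is a list of rows, each an object of numbers: "dx", "dy", "dz": the shift along the tool's x, y, z in units of 0.02 m (1.0 is 0.02 m); "rx", "ry", "rz": the turn, a rotation vector about the tool's x, y, z in units of 0.12 rad (1.0 is 0.12 rad). In form: [{"dx": .., "dy": .., "dz": .., "rx": .., "ry": .., "rz": ..}, ...]. A call has 1 to 20 rows; each row shifts and turns the commanded pose from where the row before left it, along the tool's axes as they then stand; what a row does not reach is not made up. A row lasts 1/12 s, in which the tool goes at most 41.7 mm and 7.16 degrees, less where a joint would pass 70% of its speed; a pose out of reach is approached as far as the arm can. A call with a number of a shift or a turn outside -1 to 1 is refused whole. A call with a gripper value outside its range is refused whole. "grip" is the gripper's target within -1 to 1 (shut at 1, half-way at 0, fully open at -1), set as the call begins (left out, the last holds). The fingers move at their own pace and stop on an object; "grip_force" is the grip in N (left out, the last holds). Time passes only in rows, so rows that do not move let the fingers close. It gives the time, the measured TCP pose, the force and the opening at its end, in the units of the state.
- r.read_state(): the state, without advancing time (a new reading comes with each control period).
- r.snapshot(name): name is "side" or "top"; returns the picture (400x640x3 uint8, red, green, blue); there is no depth.
- r.camera_params(name): a dict with "fx", "fy", "cx", "cy" (pixels), "k1" (the pictures are not rectified: a ray, as slopes to the right and down, at radius r is drawn at 1 + k1 r^2 times it, then the intrinsics apply), "eye" and "orientation" of the camera in the world. Camera axes: x right, y up, looking along -z (the intrinsics and any distortion apply to the point x, -y, -z); pixel columns grow to the right and rows downward; lengths in m; the calibration is good to about 2 mm. A picture is of the moment at which its call begins. camera_params takes no time and is no camera call.
- r.sign_off(): hands the job in, once; it reports no verdict.
The state is a dict: "time": time; "joint_pos": joint angles; "joint_vel": joint speeds; "effort": joint torques, N m; "position": TCP position; "orientation": TCP orientation; "ft_force": force on the tool from outside, world axes, zero at the start; "ft_torque": the same for the moment, N m; "opening": finger opening in m.
Only numpy, scipy, OpenCV 4.12 (cv2) and the standard library are available. Lean on these libraries where they do the work, as an engineer would, in place of code of your own. Each camera call takes 0.05 s, during which the arm holds its last target. There are 200 camera calls.

### The job

The four-place centrifuge rotor is half loaded and has to be balanced before it is run. Put the spare large tube from the long violet rack into the rotor pocket straight across from the large tube already there; put the spare grey adapter sleeve into the pocket straight across from the other sleeve, and the spare thin tube into that sleeve, all the way down. Then, with all of them loaded, lower the cover (do not drop it) over the spindle until it rests flat on the rotor, let go, and leave the timer, the white-capped vial and the blue-capped bottle where they stand.

Things in the scene. Friction and masses are not known exactly. Their poses are not given: they have to be found in the camera images.
- rotor: Round aluminium rotor, 170 mm, on a black stand, fixed. Origin on its axis at bench level, z up. Deck (flat top) at z 82 mm. Four vertical round pockets, bore 33 mm, floor at z 12 mm, centres 51 mm from the axis along its own +x, +y, -x, -y; two neighbours are filled at the start, the two across from them empty. Steel spindle on the axis, 16 mm thick, tapered end, top at z 128 mm.
- tube50_ref: Large capped tube (50 ml kind, blue cap) already in the rotor; same as tube50. Stays where it is. Origin at the tip of its bottom, z along the tube to the cap.
- tube15_ref: Thin capped tube (15 ml kind, blue cap) already in the rotor in its own grey sleeve; same as tube15. Stays where it is. Origin at its bottom tip, z to the cap.
- tube50: Spare large capped tube, 102 mm long: blue cap 34 mm wide from 86 to 102 mm, body 28 mm, conical bottom. Origin at its bottom tip, z to the cap. Starts upright in an end hole of the long violet rack (140 x 83 x 63 mm high, 2 x 4 square holes, fixed) that also holds the spare sleeve, tip 3 mm above the bench. Seated on a pocket's floor, its cap's top is 32 mm above the deck.
- sleeve: Spare grey tubular sleeve, 86 mm long: body 28 mm wide, tapered foot, collar 36 mm wide from 76 to 86 mm, cone below it from 71 mm. Origin under its centre, z up. Bore 19 mm, 27 mm in the collar, inner floor 5 mm up. Starts in the far diagonal hole of tube50's rack, foot 3 mm above the bench. Stands on a pocket's floor, collar top 16 mm above the deck.
- tube15: Spare thin capped tube, 108 mm long: blue cap 22 mm wide from 94 to 108 mm, body 16 mm, conical bottom. Origin at its bottom tip, z to the cap. Starts upright in the middle hole of a small dark blue rack (78 x 88 x 51 mm high, fixed, nothing else in it), tip 3 mm above the bench. Seated, its tip is 5 mm above the sleeve's origin, its cap wholly above the collar.
- cover: Metal dish, open side down, 164 mm wide, black knob on top. Origin on its axis in the plane of its lower rim, z up. Flat top at 54 mm; knob 28 mm wide from 57 to 82 mm, on a 44 mm wide foot. A bush inside, bore 21 mm, reaches down to 22 mm above the rim and goes over the spindle. Closed, its rim stands on the rotor's deck, axis on axis. About 160 g.
- timer: Bench timer lying flat, 66 x 66 x 18 mm, origin under its centre. Bystander, right of the work.
- small_vial: White-capped vial, 30 mm diameter, 68 mm tall, origin under its centre. Bystander.
- blue_bottle: Blue-capped bottle, 44 mm diameter, 85 mm tall, origin under its centre, behind the work. Bystander.
Mind the look-alikes: they are no part of the job. What is shaped like the tube50_ref but orange is not meant.

How it is judged:
On the way:
1. both tubes and the sleeve are loaded while the cover is still off (horizontal distance between tube50 and tube50_ref above 0.088 m and horizontal distance between tube50 and rotor between 0.043 and 0.059 m and z of tube50 in the frame of rotor between 0.008 and 0.018 m and angle between each of tube50, sleeve, tube15's own z axis and vertical below 0.17 rad and horizontal distance between sleeve and tube15_ref above 0.088 m and horizontal distance between sleeve and rotor between 0.043 and 0.059 m and z of sleeve in the frame of rotor between 0.008 and 0.018 m and horizontal distance between tube15 and sleeve below 0.008 m and z of tube15 in the frame of sleeve between 0.001 and 0.011 m and horizontal distance between cover and rotor above 0.1 m), for 0.2 s.
At the end, for the whole second after the job is handed in: Spare large tube across from its twin, spare sleeve across from the other, thin tube fully down in it: upright within 0.17 rad, 8 mm across, 6 mm in height; loaded tubes not moved over 12 mm; cover flat on the deck within 8 mm of the axis; all released and at rest (horizontal distance between tube50 and tube50_ref above 0.088 m and horizontal distance between tube50 and rotor between 0.043 and 0.059 m and z of tube50 in the frame of rotor between 0.008 and 0.018 m and angle between each of tube50, sleeve, tube15's own z axis and vertical below 0.17 rad and horizontal distance between sleeve and tube15_ref above 0.088 m and horizontal distance between sleeve and rotor between 0.043 and 0.059 m and z of sleeve in the frame of rotor between 0.008 and 0.018 m and horizontal distance between tube15 and sleeve below 0.008 m and z of tube15 in the frame of sleeve between 0.001 and 0.011 m and horizontal distance between cover and rotor below 0.008 m and z of cover in the frame of rotor between 0.078 and 0.0865 m and angle between cover's own z axis and vertical below 0.04 rad and distance of each of tube50_ref, tube15_ref from where it was at the start of the episode below 0.012 m and linear speed of cover below 0.02 m/s and linear speed of each of tube50, tube15, sleeve below 0.03 m/s); the robot touches nothing.
It fails at once if the cover is dropped onto the rotor (horizontal distance between cover and rotor below 0.02 m and z of cover in the frame of rotor below 0.13 m and linear speed of cover above 0.6 m/s).
It fails at once if a bystander is moved by more than 30 mm (distance of any of timer, small_vial, blue_bottle from where it was at the start of the episode above 0.03 m).
It fails at once if a tube that was already in the rotor is lifted out (distance of any of tube50_ref, tube15_ref from where it was at the start of the episode above 0.05 m).
It also fails if it takes over 120 s, if anything falls off the work surface, if the arm or the gripper's body presses on something with over 40 N, if the wrist force passes 120 N, or if a joint passes its speed limit or range.

## Working session

There is one attempt and no reset: what is moved stays moved. The work goes in short steps, Python scripts to look and compute and a tool call to move; the robot and the scene stay as the last step left them, time stands still between calls to the robot, and variables do not carry over. Pictures are saved under pics/ and viewed, about 12 in all and at most 16, crops included, and the job is handed in when it is done.

Besides the shell and the picture viewer there is one more tool, called after ">>>" as name(argument=value, ...), one argument or row to a line, values as JSON. move_arm: Moves the arm, as the interface text tells. Shifts and turns lie within -1 to 1; 1 stands for 0.02 m of shift or 0.12 rad of turn. Its arguments: {"type":"object","properties":{"steps":{"type":"array","items":{"type":"object","properties":{"dx":{"type":"number","minimum":-1,"maximum":1},"dy":{"type":"number","minimum":-1,"maximum":1},"dz":{"type":"number","minimum":-1,"maximum":1},"rx":{"type":"number","minimum":-1,"maximum":1},"ry":{"type":"number","minimum":-1,"maximum":1},"rz":{"type":"number","minimum":-1,"maximum":1}}}},"grip":{"type":"number"},"grip_force":{"type":"number"}},"required":["steps"]}

```bash
ls; mkdir -p pics; python3 - <<'E'
from station import r
import cv2
for n in("side","top"):
    cv2.imwrite(f"pics/{n}0.png",cv2.resize(r.snapshot(n)[:,:,::-1],None,fx=1.25,fy=1.25,interpolation=cv2.INTER_CUBIC)); print(n,r.camera_params(n))
print(r.read_state())
E
```

```text
pics
side {'fx': 432.5465529938414, 'fy': 432.5465529938414, 'cx': 325.3507125413061, 'cy': 196.08793951076754, 'k1': 0.019846388563486993, 'eye': array([0.15037392, 0.69363552, 0.72949513]), 'orientation': array([ 0.31364897, -1.03595852, -2.35706016])}
top {'fx': 426.13171069681863, 'fy': 426.13171069681863, 'cx': 319.9407008499754, 'cy': 195.49637726702036, 'k1': -0.11198791708356065, 'eye': array([0.48079759, 0.04261536, 1.30660407]), 'orientation': array([ 0.03845632, -0.03167642, -1.55719846])}
{'time': 0.1, 'joint_pos': array([-9.85903610e-01,  3.59310616e-01,  1.11141949e-02, -2.87663289e-04,
       -1.22415581e+00, -2.88108851e-01]), 'joint_vel': array([-0.0003357 , -0.00106278,  0.00237725, -0.00012255,  0.00026949,
        0.00121649]), 'effort': array([ 1.07766969e-03, -5.84164953e+01,  2.93752527e+01,  7.01550946e+00,
        1.01897391e-02, -6.53669485e-05]), 'position': array([ 0.19723492, -0.64507285,  0.24270736]), 'orientation': array([ 4.64264686e-01, -3.10668058e+00, -2.39416181e-03]), 'ft_force': array([-0.07622115,  0.74232242,  1.08327632]), 'ft_torque': array([ 0.02516993, -0.0095367 ,  0.03420985]), 'opening': 0.08763048864372171}
```

View pics/side0.png

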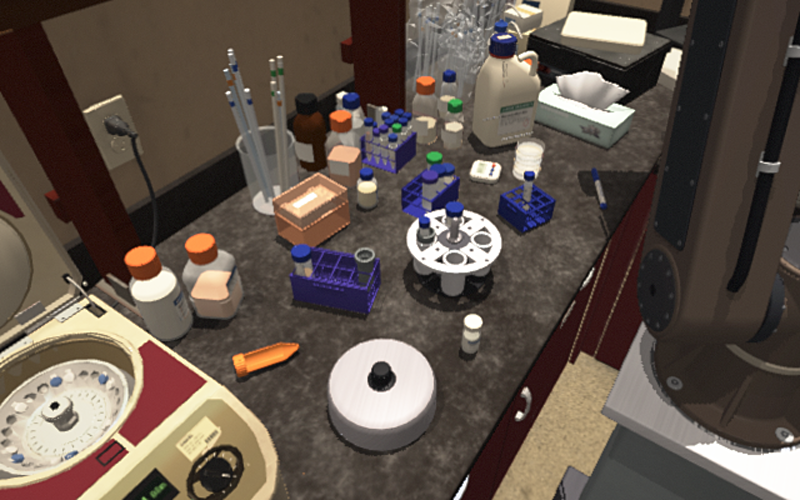

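View pics/top0.png

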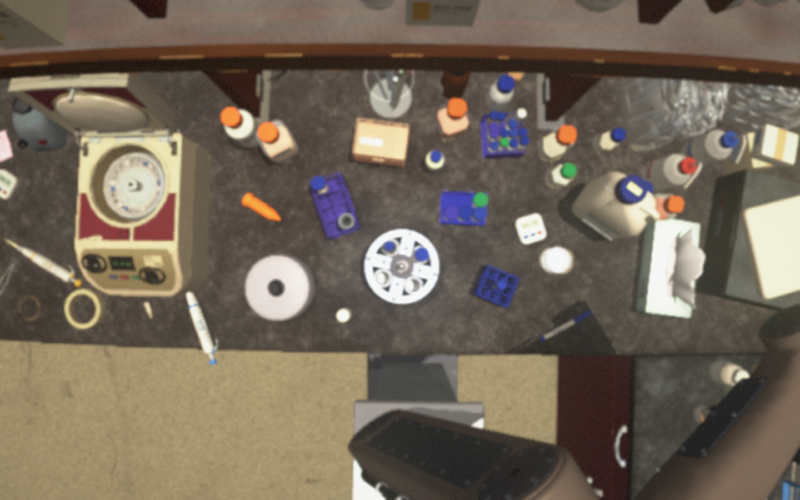

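```bash
cat > h.py <<'E'
import numpy as np, cv2
from scipy.spatial.transform import Rotation as R
from scipy.optimize import least_squares
from station import r
C={n:r.camera_params(n) for n in("side","top")}
def proj(n,P):
    c=C[n]; p=(np.atleast_2d(P)-c["eye"])@R.from_rotvec(c["orientation"]).as_matrix()
    s=np.c_[p[:,0],-p[:,1]]/-p[:,2:]; s=s*(1+c["k1"]*(s**2).sum(1,keepdims=True))
    return s*[c["fx"],c["fy"]]+[c["cx"],c["cy"]]
def onz(n,px,z):
    return least_squares(lambda q:(proj(n,[*q,z])[0]-px),[.6,0]).x
def tri(side,top):
    s=least_squares(lambda P:np.r_[proj("side",P)[0]-side,proj("top",P)[0]-top],[.6,0,.1])
    return s.x, np.abs(s.fun).max()
def crop(n,x0,y0,w,h,f,name):
    im=r.snapshot(n)[y0:y0+h,x0:x0+w,::-1]
    cv2.imwrite(f"pics/{name}.png",cv2.resize(im,None,fx=f,fy=f,interpolation=cv2.INTER_CUBIC))
E
python3 - <<'E'
from h import *
crop("side",220,130,230,110,3.45,"s1")
crop("top",190,130,240,135,3.3,"t1")
E
```

```text
(no output)
```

View pics/s1.png

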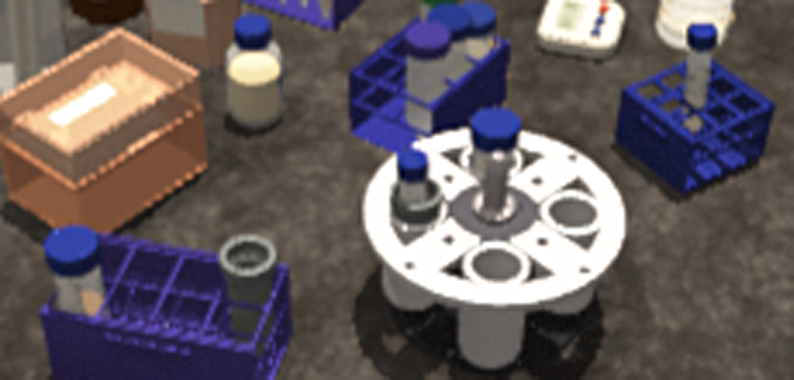

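View pics/t1.png

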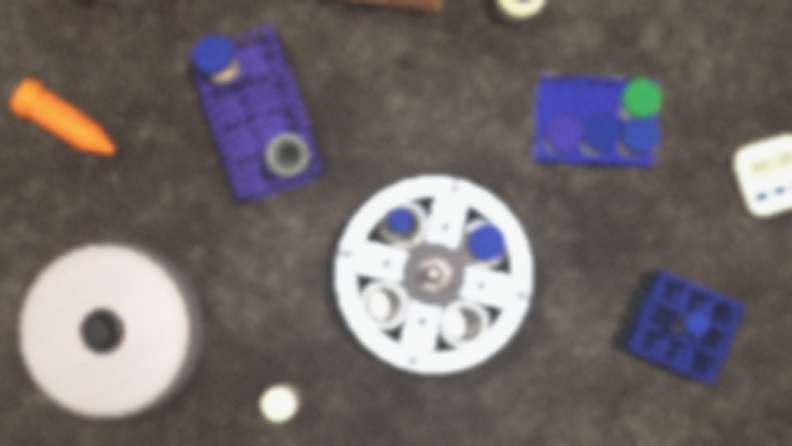

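```bash
python3 - <<'E'
from h import *
S=lambda x,y:np.array([x/3.45+220,y/3.45+130]); T=lambda x,y:np.array([x/3.3+190,y/3.3+130])
D=dict(tube50=(S(74,243),T(214,56)),sleeve=(S(248,253),T(287,154)),tube15=(S(703,31),T(698,324)),ref50=(S(497,122),T(486,243)),ref15=(S(412,157),T(401,221)),spindle=(S(495,157),T(433,273)),pockA=(S(497,264),T(383,304)),pockB=(S(572,213),T(463,325)),
knob=(np.array([380,369])/1.25,np.array([276,287.5])/1.25))
for k,(a,b) in D.items(): print(k,*np.round(tri(a,b)[0],4),round(tri(a,b)[1],2))
for n in("side","top"):
    im=r.snapshot(n); cv2.imwrite(f"pics/{n}_raw.png",im[:,:,::-1])
    m=(im.min(2)>(120 if n=="side" else 110)).astype(np.uint8)
    c,_=cv2.findContours(m,cv2.RETR_EXTERNAL,cv2.CHAIN_APPROX_NONE)
    for q in c:
        if cv2.contourArea(q)>1200: print(n,cv2.contourArea(q),cv2.boundingRect(q),cv2.fitEllipse(cv2.convexHull(q)))
    # tool: deck circle prediction check
E
```

```text
tube50 0.6727 0.2375 0.0984 0.39
sleeve 0.5886 0.1731 0.0849 0.17
tube15 0.4462 -0.1832 0.1038 0.38
ref50 0.5124 -0.0007 0.1099 0.1
ref15 0.5313 0.0725 0.121 0.67
spindle 0.4873 0.0446 0.1226 0.49
pockA 0.4585 0.0872 0.0782 0.01
pockB 0.442 0.0176 0.078 0.32
knob 0.4342 0.3381 0.0687 0.93
side 4737.0 (263, 271, 85, 73) ((304.6955871582031, 306.9381408691406), (72.60062408447266, 84.68578338623047), 82.86013793945312)
side 4633.5 (478, 258, 162, 142) ((441.033935546875, 253.54197692871094), (74.10723876953125, 547.5860595703125), 122.99050903320312)
side 15388.5 (0, 222, 222, 178) ((101.28349304199219, 339.4792785644531), (187.44708251953125, 269.0156555175781), 133.389892578125)
side 2241.5 (325, 167, 77, 52) ((362.7032165527344, 192.2870330810547), (51.58740997314453, 76.60249328613281), 94.453369140625)
side 1970.0 (430, 57, 78, 46) ((470.3562316894531, 78.55203247070312), (41.35430145263672, 79.09317016601562), 102.61078643798828)
side 1295.0 (449, 9, 68, 28) ((483.9555969238281, 22.3299560546875), (27.71223258972168, 79.13047790527344), 95.9066162109375)
top 20134.5 (94, 233, 350
[... 189 characters left out ...]
3996582, 53.6624641418457), 55.56707763671875)
top 2889.5 (291, 182, 61, 62) ((321.1230163574219, 212.69435119628906), (61.314002990722656, 61.45579528808594), 69.85631561279297)
top 2814.0 (595, 156, 45, 84) ((621.991455078125, 195.60047912597656), (60.133968353271484, 88.18470764160156), 177.2333526611328)
top 4165.5 (476, 137, 89, 118) ((520.10400390625, 195.4707794189453), (80.1914291381836, 127.89730072021484), 153.79197692871094)
top 10225.5 (60, 104, 86, 133) ((108.59744262695312, 167.43002319335938), (113.85928344726562, 151.536865234375), 174.922119140625)
top 1497.5 (522, 64, 62, 45) ((553.5321044921875, 82.9013900756836), (47.346004486083984, 63.11910629272461), 81.89173126220703)
```

```bash
cat >> h.py <<'E'
def plan(x,y,z,yd):  # rows to reach target; yd = heading of tool y, deg
    s=r.read_state(); M=R.from_rotvec(s["orientation"]).as_matrix()
    a=np.degrees(np.arctan2(M[1,1],M[0,1])); d=(yd-a+180)%360-180
    t=np.radians(yd); Y=np.array([np.cos(t),np.sin(t),0]); Z=np.array([0,0,-1.]); W=np.c_[np.cross(Y,Z),Y,Z]
    v=np.array([x,y,z])-s["position"]
    print("pos",s["position"].round(4),"ydir",a.round(2),"tilt",np.degrees(np.arccos(-M[2,2])).round(2),"t",round(s["time"],2),"F",s["ft_force"].round(1),"open",round(s["opening"],4))
    print("rz units total",(-d*np.pi/180/.12).round(3),"| then shift units, new axes",(W.T@v/.02).round(3),"| old axes",(M.T@v/.02).round(3))
E
python3 - <<'E'
from h import *
S=lambda x,y:np.array([x/3.45+220,y/3.45+130]); T=lambda x,y:np.array([x/3.3+190,y/3.3+130])
D=dict(tube50=(S(74,243),T(214,56),.105),sleeve=(S(248,253),T(287,154),.089),tube15=(S(703,31),T(698,324),.111),ref50=(S(497,122),T(486,243),.114),ref15=(S(412,157),T(401,221),.125),spindle=(S(495,157),T(433,273),.128),pockA=(S(497,264),T(383,304),.082),pockB=(S(572,213),T(463,325),.082),deck=((362.7,192.3),(321.1,212.7),.082),cover=((304.7,306.9),(221.67,229.68),.05),knob=((304,290),(220.8,230),.082))
for k,(a,b,z) in D.items(): print(k,onz("side",a,z).round(4),onz("top",b,z).round(4))
def circ(q): 
    t=np.linspace(0,2*np.pi,60,endpoint=False)
    return np.c_[q[0]+.085*np.cos(t),q[1]+.085*np.sin(t),0*t+.082]
for n,e in(("side",(362.7,192.3)),("top",(321.1,212.7))):
    s=least_squares(lambda q:np.array(cv2.fitEllipse(proj(n,circ(q)).astype(np.float32))[0])-e,[.487,.045],diff_step=1e-3); print("deck fit",n,s.x.round(4),cv2.fitEllipse(proj(n,circ(s.x)).astype(np.float32))[1])
plan(.673,.2375,.26,214)
E
```

```text
tube50 [0.668  0.2425] [0.6705 0.2356]
sleeve [0.5861 0.1765] [0.5877 0.1723]
tube15 [ 0.4436 -0.1727] [ 0.4454 -0.1823]
ref50 [0.5101 0.004 ] [ 0.512  -0.0007]
ref15 [0.5299 0.0772] [0.5292 0.0714]
spindle [0.4851 0.0507] [0.4859 0.0439]
pockA [0.4567 0.0907] [0.4585 0.0871]
pockB [0.4408 0.0221] [0.4413 0.0173]
deck [0.4824 0.053 ] [0.4862 0.0443]
cover [0.4274 0.3481] [0.4317 0.3383]
knob [0.436 0.337] [0.432  0.3333]
deck fit side [0.4855 0.0484] (50.652164459228516, 76.29072570800781)
deck fit top [0.4863 0.0443] (59.16054153442383, 59.186431884765625)
pos [ 0.1973 -0.6453  0.2432] ydir 107.0 tilt 0.03 t 0.3 F [0.2 0.4 0.7] open 0.0879
rz units total -15.562 | then shift units, new axes [-23.296 -44.401  -0.838] | old axes [-35.65  35.26  -0.82]
```

>>> move_arm(
  steps=[
    {"dx":-0.99,"dy":0.98,"dz":-0.1},
    {"dx":-0.99,"dy":0.98,"dz":-0.1},
    {"dx":-0.99,"dy":0.98,"dz":-0.1},
    {"dx":-0.99,"dy":0.98,"dz":-0.1},
    {"dx":-0.99,"dy":0.98,"dz":-0.1},
    {"dx":-0.99,"dy":0.98,"dz":-0.1},
    {"dx":-0.99,"dy":0.98,"dz":-0.1},
    {"dx":-0.99,"dy":0.98,"dz":-0.1},
    {"dx":-0.99,"dy":0.98,"dz":-0.1},
    {"dx":-0.99,"dy":0.98,"dz":-0.1},
    {"dx":-0.99,"dy":0.98,"dz":-0.1},
    {"dx":-0.99,"dy":0.98,"dz":-0.1},
    {"dx":-0.99,"dy":0.98,"dz":-0.1},
    {"dx":-0.99,"dy":0.98,"dz":-0.1},
    {"dx":-0.99,"dy":0.98,"dz":-0.1},
    {"dx":-0.99,"dy":0.98,"dz":-0.1},
    {"dx":-0.99,"dy":0.98,"dz":-0.1},
    {"dx":-0.99,"dy":0.98,"dz":-0.1},
    {"dx":-0.99,"dy":0.98,"dz":-0.1},
    {"dx":-0.99,"dy":0.98,"dz":-0.1},
  ],
  grip=-1,
)

```text
invalid input
```

>>> move_arm(
  steps=[
    {"dx":-0.99,"dy":0.98},
    {"dx":-0.99,"dy":0.98},
    {"dx":-0.99,"dy":0.98},
    {"dx":-0.99,"dy":0.98},
    {"dx":-0.99,"dy":0.98},
    {"dx":-0.99,"dy":0.98},
    {"dx":-0.99,"dy":0.98},
    {"dx":-0.99,"dy":0.98},
    {"dx":-0.99,"dy":0.98},
    {"dx":-0.99,"dy":0.98},
    {"dx":-0.99,"dy":0.98},
    {"dx":-0.99,"dy":0.98},
    {"dx":-0.99,"dy":0.98},
    {"dx":-0.99,"dy":0.98},
    {"dx":-0.99,"dy":0.98},
    {"dx":-0.99,"dy":0.98},
  ],
)

```text
invalid input
```

>>> move_arm(
  steps=[
    {"rz":-1},
    {"rz":-1},
    {"rz":-1},
    {"rz":-1},
    {"rz":-1},
    {"rz":-1},
    {"rz":-1},
    {"rz":-1},
    {"rz":-1},
    {"rz":-1},
    {"rz":-1},
    {"rz":-1},
    {"rz":-1},
    {"rz":-1},
    {"rz":-1},
    {"rz":-0.5},
  ],
)

```text
invalid input
```

```bash
python3 - <<'E'
from h import *
plan(.671,.238,.2,214)
E
```

```text
pos [ 0.1973 -0.6453  0.2432] ydir 107.0 tilt 0.03 t 0.3 F [0.2 0.4 0.7] open 0.0879
rz units total -15.562 | then shift units, new axes [-23.373 -44.332   2.162] | old axes [-35.562  35.312   2.18 ]
```

>>> move_arm(
  steps=[
    {"dx":-0.99,"dy":0.98,"dz":-0.1,"rx":0,"ry":0,"rz":0},
  ],
)

```text
time: 0.38
position: [0.2091, -0.6228, 0.2441]
orientation: [0.461, -3.106, -0.002]
ft_force: [1.7, 0.5, 0.6]
opening: 0.0877
```

>>> move_arm(
  steps=[
    {"dx":-0.99,"dy":0.98,"dz":-0.1,"rx":0,"ry":0,"rz":0},
    {"dx":-0.99,"dy":0.98,"dz":-0.1,"rx":0,"ry":0,"rz":0},
    {"dx":-0.99,"dy":0.98,"dz":-0.1,"rx":0,"ry":0,"rz":0},
    {"dx":-0.99,"dy":0.98,"dz":-0.1,"rx":0,"ry":0,"rz":0},
    {"dx":-0.99,"dy":0.98,"dz":-0.1,"rx":0,"ry":0,"rz":0},
    {"dx":-0.99,"dy":0.98,"dz":-0.1,"rx":0,"ry":0,"rz":0},
    {"dx":-0.99,"dy":0.98,"dz":-0.1,"rx":0,"ry":0,"rz":0},
    {"dx":-0.99,"dy":0.98,"dz":-0.1,"rx":0,"ry":0,"rz":0},
    {"dx":-0.99,"dy":0.98,"dz":-0.1,"rx":0,"ry":0,"rz":0},
    {"dx":-0.99,"dy":0.98,"dz":-0.1,"rx":0,"ry":0,"rz":0},
    {"dx":-0.99,"dy":0.98,"dz":-0.1,"rx":0,"ry":0,"rz":0},
    {"dx":-0.99,"dy":0.98,"dz":-0.1,"rx":0,"ry":0,"rz":0},
    {"dx":-0.99,"dy":0.98,"dz":-0.1,"rx":0,"ry":0,"rz":0},
    {"dx":-0.99,"dy":0.98,"dz":-0.1,"rx":0,"ry":0,"rz":0},
    {"dx":-0.99,"dy":0.98,"dz":-0.1,"rx":0,"ry":0,"rz":0},
    {"dx":-0.99,"dy":0.98,"dz":-0.1,"rx":0,"ry":0,"rz":0},
    {"dx":-0.99,"dy":0.98,"dz":-0.1,"rx":0,"ry":0,"rz":0},
    {"dx":-0.99,"dy":0.98,"dz":-0.1,"rx":0,"ry":0,"rz":0},
    {"dx":-0.99,"dy":0.98,"dz":-0.1,"rx":0,"ry":0,"rz":0},
  ],
  grip=-1,
)

```text
time: 1.97
position: [0.4618, -0.1534, 0.2839]
orientation: [-0.465, 3.106, 0.0]
ft_force: [1.0, -1.5, 0.4]
opening: 0.0877
```

>>> move_arm(
  steps=[
    {"dx":-0.99,"dy":0.98,"dz":0,"rx":0,"ry":0,"rz":0},
    {"dx":-0.99,"dy":0.98,"dz":0,"rx":0,"ry":0,"rz":0},
    {"dx":-0.99,"dy":0.98,"dz":0,"rx":0,"ry":0,"rz":0},
    {"dx":-0.99,"dy":0.98,"dz":0,"rx":0,"ry":0,"rz":0},
    {"dx":-0.99,"dy":0.98,"dz":0,"rx":0,"ry":0,"rz":0},
    {"dx":-0.99,"dy":0.98,"dz":0,"rx":0,"ry":0,"rz":0},
    {"dx":-0.99,"dy":0.98,"dz":0,"rx":0,"ry":0,"rz":0},
    {"dx":-0.99,"dy":0.98,"dz":0,"rx":0,"ry":0,"rz":0},
    {"dx":-0.99,"dy":0.98,"dz":0,"rx":0,"ry":0,"rz":0},
    {"dx":-0.99,"dy":0.98,"dz":0,"rx":0,"ry":0,"rz":0},
    {"dx":-0.99,"dy":0.98,"dz":0,"rx":0,"ry":0,"rz":0},
    {"dx":-0.99,"dy":0.98,"dz":0,"rx":0,"ry":0,"rz":0},
    {"dx":-0.99,"dy":0.98,"dz":0,"rx":0,"ry":0,"rz":0},
    {"dx":-0.99,"dy":0.98,"dz":0,"rx":0,"ry":0,"rz":0},
    {"dx":-0.99,"dy":0.98,"dz":0,"rx":0,"ry":0,"rz":0},
    {"dx":-0.99,"dy":0.98,"dz":0,"rx":0,"ry":0,"rz":0},
  ],
)

```text
time: 3.3
position: [0.6731, 0.239, 0.2835]
orientation: [0.465, -3.107, -0.0]
ft_force: [-1.4, -0.3, 0.0]
opening: 0.0877
```

>>> move_arm(
  steps=[
    {"dx":0,"dy":0,"dz":0,"rx":0,"ry":0,"rz":-1},
    {"dx":0,"dy":0,"dz":0,"rx":0,"ry":0,"rz":-1},
    {"dx":0,"dy":0,"dz":0,"rx":0,"ry":0,"rz":-1},
    {"dx":0,"dy":0,"dz":0,"rx":0,"ry":0,"rz":-1},
    {"dx":0,"dy":0,"dz":0,"rx":0,"ry":0,"rz":-1},
    {"dx":0,"dy":0,"dz":0,"rx":0,"ry":0,"rz":-1},
    {"dx":0,"dy":0,"dz":0,"rx":0,"ry":0,"rz":-1},
    {"dx":0,"dy":0,"dz":0,"rx":0,"ry":0,"rz":-1},
    {"dx":0,"dy":0,"dz":0,"rx":0,"ry":0,"rz":-1},
    {"dx":0,"dy":0,"dz":0,"rx":0,"ry":0,"rz":-1},
    {"dx":0,"dy":0,"dz":0,"rx":0,"ry":0,"rz":-1},
    {"dx":0,"dy":0,"dz":0,"rx":0,"ry":0,"rz":-1},
    {"dx":0,"dy":0,"dz":0,"rx":0,"ry":0,"rz":-1},
    {"dx":0,"dy":0,"dz":0,"rx":0,"ry":0,"rz":-1},
    {"dx":0,"dy":0,"dz":0,"rx":0,"ry":0,"rz":-1},
    {"dx":0,"dy":0,"dz":0,"rx":0,"ry":0,"rz":-0.55},
  ],
)

```text
time: 4.63
position: [0.6726, 0.2377, 0.2834]
orientation: [2.778, -1.467, -0.0]
ft_force: [0.4, -0.5, 0.5]
opening: 0.0879
```

```bash
python3 - <<'E'
from h import *
plan(.671,.238,.16,214)
E
```

```text
pos [0.6726 0.2377 0.2834] ydir -145.7 tilt 0.02 t 4.63 F [ 0.4 -0.5  0.5] open 0.0879
rz units total 0.044 | then shift units, new axes [-0.055  0.059  6.17 ] | old axes [-0.055  0.057  6.17 ]
```

>>> move_arm(
  steps=[
    {"dx":0,"dy":0,"dz":1,"rx":0,"ry":0,"rz":0},
    {"dx":0,"dy":0,"dz":1,"rx":0,"ry":0,"rz":0},
    {"dx":0,"dy":0,"dz":1,"rx":0,"ry":0,"rz":0},
    {"dx":0,"dy":0,"dz":1,"rx":0,"ry":0,"rz":0},
    {"dx":0,"dy":0,"dz":1,"rx":0,"ry":0,"rz":0},
    {"dx":0,"dy":0,"dz":1,"rx":0,"ry":0,"rz":0},
    {"dx":0,"dy":0,"dz":0.2,"rx":0,"ry":0,"rz":0},
  ],
)

```text
time: 5.22
position: [0.6708, 0.2369, 0.1554]
orientation: [2.768, -1.476, -0.006]
ft_force: [-0.6, -0.2, -1.4]
opening: 0.088
```

```bash
python3 - <<'E'
from h import *
plan(.671,.238,.16,214)
s=r.read_state(); p=s["position"]; M=R.from_rotvec(s["orientation"]).as_matrix()
y=M[:,1]; tip=p+[0,0,-.017]
print(((proj("side",[tip+.044*y,tip-.044*y,tip+.065*y,tip-.065*y])-[200,150])*5).round(0))
crop("side",200,150,130,100,5,"s2")
E
```

```text
pos [0.6708 0.2369 0.1554] ydir -146.12 tilt 0.33 t 5.22 F [-0.6 -0.2 -1.4] open 0.088
rz units total -0.017 | then shift units, new axes [-0.039 -0.038 -0.229] | old axes [-0.039 -0.037 -0.229]
[[308. 183.]
 [ 94. 182.]
 [359. 183.]
 [ 43. 182.]]
```

View pics/s2.png

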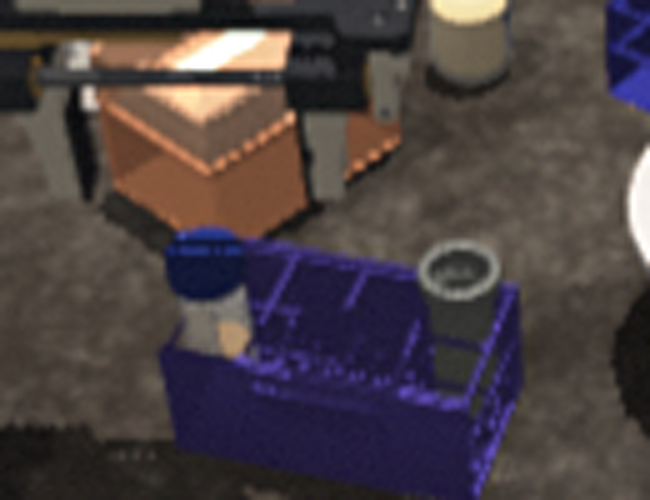

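```bash
python3 - <<'E'
from h import *
S=lambda x,y:np.array([x/3.45+220,y/3.45+130])
for d in((0,0),(.3,-2.),(.3,-2.6)):
  for k,a,z in(("t50",S(74,243),.105),("t50b",(200+205/5,150+245/5),.105),("slv",S(248,253),.089),("slvb",(200+459/5,150+269/5),.089),("t15",S(703,31),.111),("A",S(497,264),.082),("B",S(572,213),.082),("deck",(362.7,192.3-.0),.082)):
    print(d,k,onz("side",np.array(a)+d,z).round(4))
r.snapshot("top")
crop("top",215,120,110,80,6,"t2")
s=r.read_state(); p=s["position"]; M=R.from_rotvec(s["orientation"]).as_matrix(); y=M[:,1]
print(((proj("top",[p+.065*y-[0,0,.017],p-.065*y-[0,0,.017]])-[215,120])*6).round(0))
E
```

```text
(0, 0) t50 [0.668  0.2425]
(0, 0) t50b [0.6718 0.2398]
(0, 0) slv [0.5861 0.1765]
(0, 0) slvb [0.5853 0.1778]
(0, 0) t15 [ 0.4436 -0.1727]
(0, 0) A [0.4567 0.0907]
(0, 0) B [0.4408 0.0221]
(0, 0) deck [0.4824 0.053 ]
(0.3, -2.0) t50 [0.6717 0.2376]
(0.3, -2.0) t50b [0.6755 0.2348]
(0.3, -2.0) slv [0.5893 0.1712]
(0.3, -2.0) slvb [0.5886 0.1725]
(0.3, -2.0) t15 [ 0.4466 -0.181 ]
(0.3, -2.0) A [0.4593 0.085 ]
(0.3, -2.0) B [0.4434 0.0157]
(0.3, -2.0) deck [0.4853 0.0468]
(0.3, -2.6) t50 [0.6729 0.2362]
(0.3, -2.6) t50b [0.6768 0.2334]
(0.3, -2.6) slv [0.5905 0.1697]
(0.3, -2.6) slvb [0.5898 0.171 ]
(0.3, -2.6) t15 [ 0.4477 -0.1834]
(0.3, -2.6) A [0.4603 0.0833]
(0.3, -2.6) B [0.4444 0.014 ]
(0.3, -2.6) deck [0.4863 0.0451]
[[297. 261.]
 [147.  28.]]
```

View pics/t2.png

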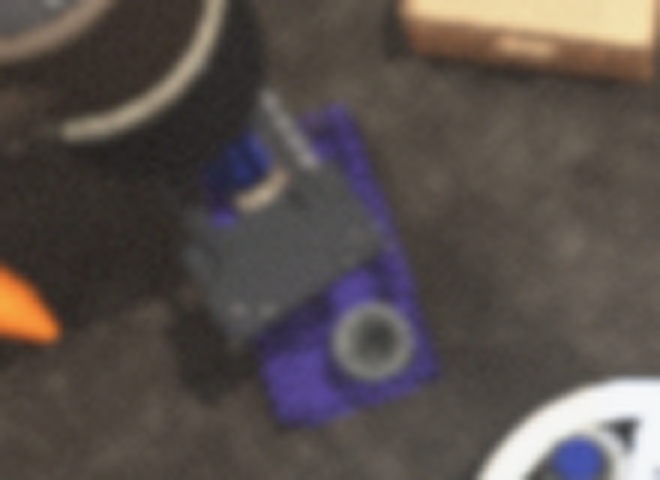

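>>> move_arm(
  steps=[
    {"dx":0,"dy":0,"dz":0,"rx":0,"ry":0,"rz":0},
    {"dx":0,"dy":0,"dz":0.8,"rx":0,"ry":0,"rz":0},
    {"dx":0,"dy":0,"dz":0.8,"rx":0,"ry":0,"rz":0},
    {"dx":0,"dy":0,"dz":0.8,"rx":0,"ry":0,"rz":0},
    {"dx":0,"dy":0,"dz":0.6,"rx":0,"ry":0,"rz":0},
    {"dx":0,"dy":0,"dz":0.2,"rx":0,"ry":0,"rz":0},
    {"dx":0,"dy":0,"dz":0,"rx":0,"ry":0,"rz":0},
    {"dx":0,"dy":0,"dz":0,"rx":0,"ry":0,"rz":0},
  ],
)

```text
time: 6.03
position: [0.6732, 0.238, 0.0965]
orientation: [-2.772, 1.476, -0.001]
ft_force: [-0.5, 0.2, 0.6]
opening: 0.0882
```

```bash
python3 - <<'E'
from h import *
plan(.6715,.2365,.095,214)
E
```

```text
pos [0.6732 0.238  0.0965] ydir -146.07 tilt 0.06 t 6.03 F [-0.5  0.2  0.6] open 0.0882
rz units total -0.01 | then shift units, new axes [0.013 0.112 0.076] | old axes [0.013 0.112 0.076]
```

>>> move_arm(
  steps=[
    {"dx":0,"dy":0.1,"dz":0.05,"rx":0,"ry":0,"rz":0},
    {"dx":0,"dy":0,"dz":0,"rx":0,"ry":0,"rz":0},
    {"dx":0,"dy":0,"dz":0,"rx":0,"ry":0,"rz":0},
    {"dx":0,"dy":0,"dz":0,"rx":0,"ry":0,"rz":0},
    {"dx":0,"dy":0,"dz":0,"rx":0,"ry":0,"rz":0},
    {"dx":0,"dy":0,"dz":0,"rx":0,"ry":0,"rz":0},
    {"dx":0,"dy":0,"dz":0,"rx":0,"ry":0,"rz":0},
    {"dx":0,"dy":0,"dz":0,"rx":0,"ry":0,"rz":0},
    {"dx":0,"dy":0,"dz":0,"rx":0,"ry":0,"rz":0},
    {"dx":0,"dy":0,"dz":0,"rx":0,"ry":0,"rz":0},
    {"dx":0,"dy":0,"dz":0,"rx":0,"ry":0,"rz":0},
    {"dx":0,"dy":0,"dz":0,"rx":0,"ry":0,"rz":0},
  ],
  grip=1,
  grip_force=20,
)

```text
time: 7.03
position: [0.671, 0.2366, 0.0945]
orientation: [-2.773, 1.477, 0.0]
ft_force: [-0.9, -0.3, -0.4]
opening: 0.0323
```

```bash
python3 - <<'E'
from h import *
plan(.4585,.0865,.27,214)
E
```

```text
pos [0.671  0.2366 0.0945] ydir -146.08 tilt 0.0 t 7.03 F [-0.9 -0.3 -0.4] open 0.0323
rz units total -0.012 | then shift units, new axes [ 0.282 13.006 -8.774] | old axes [ 0.3   13.006 -8.774]
```

>>> move_arm(
  steps=[
    {"dx":0,"dy":0,"dz":-0.5,"rx":0,"ry":0,"rz":0},
    {"dx":0,"dy":0,"dz":-0.9,"rx":0,"ry":0,"rz":0},
    {"dx":0,"dy":0,"dz":-0.9,"rx":0,"ry":0,"rz":0},
    {"dx":0,"dy":0,"dz":-0.9,"rx":0,"ry":0,"rz":0},
    {"dx":0,"dy":0,"dz":-0.9,"rx":0,"ry":0,"rz":0},
    {"dx":0,"dy":0,"dz":-0.9,"rx":0,"ry":0,"rz":0},
    {"dx":0,"dy":0,"dz":-0.9,"rx":0,"ry":0,"rz":0},
    {"dx":0,"dy":0,"dz":-0.9,"rx":0,"ry":0,"rz":0},
    {"dx":0,"dy":0,"dz":-0.9,"rx":0,"ry":0,"rz":0},
    {"dx":0,"dy":0,"dz":-0.9,"rx":0,"ry":0,"rz":0},
    {"dx":0,"dy":0,"dz":-0.2,"rx":0,"ry":0,"rz":0},
  ],
)

```text
time: 7.95
position: [0.6721, 0.2368, 0.2753]
orientation: [-2.769, 1.474, -0.005]
ft_force: [0.8, 0.1, 0.4]
opening: 0.0323
```

>>> move_arm(
  steps=[
    {"dx":0,"dy":0.5,"dz":0,"rx":0,"ry":0,"rz":0},
    {"dx":0,"dy":0.9,"dz":0,"rx":0,"ry":0,"rz":0},
    {"dx":0,"dy":0.9,"dz":0,"rx":0,"ry":0,"rz":0},
    {"dx":0,"dy":0.9,"dz":0,"rx":0,"ry":0,"rz":0},
    {"dx":0,"dy":0.9,"dz":0,"rx":0,"ry":0,"rz":0},
    {"dx":0,"dy":0.9,"dz":0,"rx":0,"ry":0,"rz":0},
    {"dx":0.3,"dy":0.9,"dz":0,"rx":0,"ry":0,"rz":0},
    {"dx":0,"dy":0.9,"dz":0,"rx":0,"ry":0,"rz":0},
    {"dx":0,"dy":0.9,"dz":0,"rx":0,"ry":0,"rz":0},
    {"dx":0,"dy":0.9,"dz":0,"rx":0,"ry":0,"rz":0},
    {"dx":0,"dy":0.9,"dz":0,"rx":0,"ry":0,"rz":0},
    {"dx":0,"dy":0.9,"dz":0,"rx":0,"ry":0,"rz":0},
    {"dx":0,"dy":0.9,"dz":0,"rx":0,"ry":0,"rz":0},
    {"dx":0,"dy":0.9,"dz":0,"rx":0,"ry":0,"rz":0},
    {"dx":0,"dy":0.5,"dz":0,"rx":0,"ry":0,"rz":0},
    {"dx":0,"dy":0.3,"dz":0,"rx":0,"ry":0,"rz":0},
    {"dx":0,"dy":0,"dz":0,"rx":0,"ry":0,"rz":0},
    {"dx":0,"dy":0,"dz":0,"rx":0,"ry":0,"rz":0},
  ],
)

```text
time: 9.45
position: [0.4588, 0.0867, 0.2707]
orientation: [-2.772, 1.477, -0.001]
ft_force: [-0.3, -0.1, -0.8]
opening: 0.032
```

```bash
python3 - <<'E'
from h import *
plan(.4585,.0865,.17,214)
s=r.read_state(); p=s["position"]
print(((proj("side",[p+[0,0,-.092],p+[0,0,.01]])-[290,110])*5).round(0), proj("top",p))
crop("side",290,90,130,120,5,"s3")
E
```

```text
pos [0.4588 0.0867 0.2707] ydir -146.08 tilt 0.03 t 9.45 F [-0.3 -0.1 -0.8] open 0.032
rz units total -0.011 | then shift units, new axes [-1.000e-03  1.800e-02  5.034e+00] | old axes [-2.000e-03  2.100e-02  5.034e+00]
[[386. 302.]
 [406.  88.]] [[303.39224519 223.38983802]]
```

View pics/s3.png

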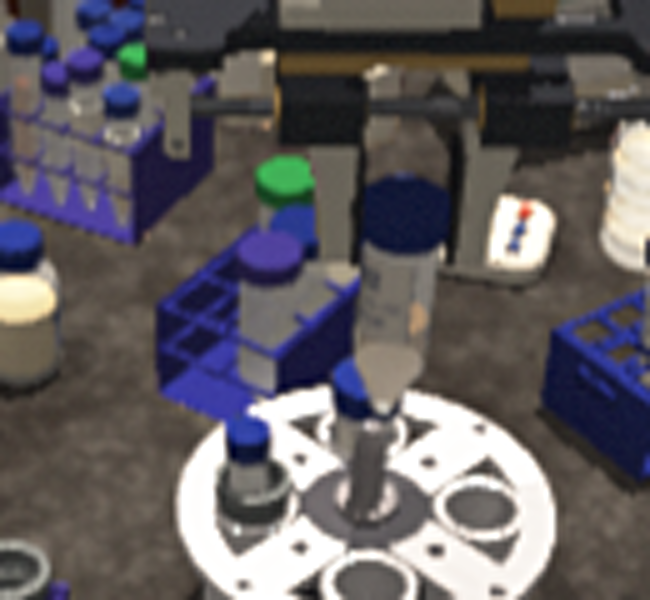

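>>> move_arm(
  steps=[
    {"dx":-0.05,"dy":-0.04,"dz":0.5,"rx":0,"ry":0,"rz":0},
    {"dx":0,"dy":0,"dz":0.8,"rx":0,"ry":0,"rz":0},
    {"dx":0,"dy":0,"dz":0.8,"rx":0,"ry":0,"rz":0},
    {"dx":0,"dy":0,"dz":0.8,"rx":0,"ry":0,"rz":0},
    {"dx":0,"dy":0,"dz":0.7,"rx":0,"ry":0,"rz":0},
    {"dx":0,"dy":0,"dz":0.4,"rx":0,"ry":0,"rz":0},
    {"dx":0,"dy":0,"dz":0,"rx":0,"ry":0,"rz":0},
    {"dx":0,"dy":0,"dz":0,"rx":0,"ry":0,"rz":0},
  ],
)

```text
time: 10.17
position: [0.4589, 0.0879, 0.1901]
orientation: [2.772, -1.476, -0.001]
ft_force: [0.0, -0.5, 0.7]
opening: 0.0322
```

```bash
python3 - <<'E'
from h import *
plan(.4597,.0865,.107,214)
s=r.read_state(); p=s["position"]
a=np.linspace(0,2*np.pi,200)
im=cv2.resize(r.snapshot("side")[150:230,320:410,::-1],None,fx=7,fy=7,interpolation=cv2.INTER_CUBIC)
for c,rad in((( .4597,.0865,.082),.0165),((.4865,.0440,.082),.085),((.4432,.0173,.082),.0165)):
    q=proj("side",np.c_[c[0]+rad*np.cos(a),c[1]+rad*np.sin(a),0*a+c[2]])-[.3,-2.3]
    cv2.polylines(im,[((q-[320,150]+.5)*7).astype(int)],True,(0,0,255),1)
q=(proj("side",p+[0,0,-.092])[0]-[.3,-2.3]-[320,150]+.5)*7; cv2.circle(im,tuple(q.astype(int)),3,(0,255,0),-1)
cv2.imwrite("pics/s4.png",im)
E
```

```text
pos [0.4589 0.0879 0.1901] ydir -146.07 tilt 0.08 t 10.17 F [ 0.  -0.5  0.7] open 0.0322
rz units total -0.01 | then shift units, new axes [0.083 0.005 4.156] | old axes [ 8.200e-02 -1.000e-03  4.156e+00]
```

View pics/s4.png

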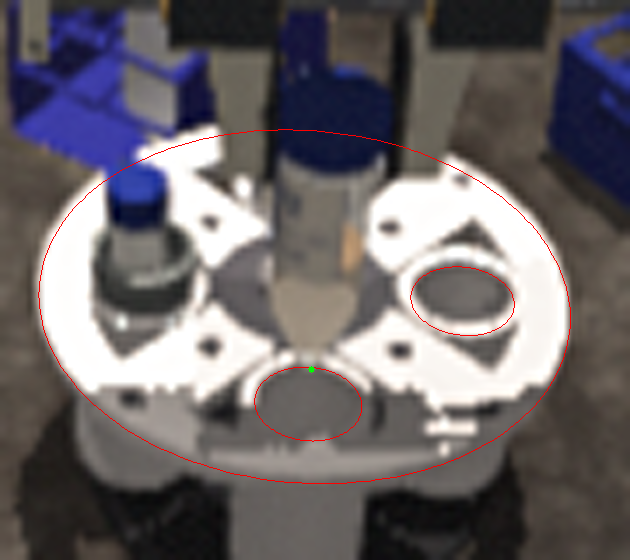

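>>> move_arm(
  steps=[
    {"dx":0,"dy":0,"dz":0.4,"rx":0,"ry":0,"rz":0},
    {"dx":0,"dy":0,"dz":0.4,"rx":0,"ry":0,"rz":0},
    {"dx":0,"dy":0,"dz":0.4,"rx":0,"ry":0,"rz":0},
    {"dx":0,"dy":0,"dz":0.4,"rx":0,"ry":0,"rz":0},
    {"dx":0,"dy":0,"dz":0,"rx":0,"ry":0,"rz":0},
  ],
)

```text
time: 10.63
position: [0.4577, 0.0873, 0.1566]
orientation: [2.771, -1.476, -0.003]
ft_force: [-1.0, 0.2, -0.2]
opening: 0.032
```

>>> move_arm(
  steps=[
    {"dx":0,"dy":0,"dz":0.4,"rx":0,"ry":0,"rz":0},
    {"dx":0,"dy":0,"dz":0.4,"rx":0,"ry":0,"rz":0},
    {"dx":0,"dy":0,"dz":0.4,"rx":0,"ry":0,"rz":0},
    {"dx":0,"dy":0,"dz":0.4,"rx":0,"ry":0,"rz":0},
    {"dx":0,"dy":0,"dz":0,"rx":0,"ry":0,"rz":0},
  ],
)

```text
time: 11.05
position: [0.4578, 0.0874, 0.1247]
orientation: [2.771, -1.476, -0.002]
ft_force: [-0.2, 0.4, -0.2]
opening: 0.0322
```

>>> move_arm(
  steps=[
    {"dx":0,"dy":0,"dz":0.3,"rx":0,"ry":0,"rz":0},
    {"dx":0,"dy":0,"dz":0.3,"rx":0,"ry":0,"rz":0},
    {"dx":0,"dy":0,"dz":0.2,"rx":0,"ry":0,"rz":0},
    {"dx":0,"dy":0,"dz":0.1,"rx":0,"ry":0,"rz":0},
    {"dx":0,"dy":0,"dz":0,"rx":0,"ry":0,"rz":0},
    {"dx":0,"dy":0,"dz":0,"rx":0,"ry":0,"rz":0},
  ],
)

```text
time: 11.55
position: [0.4587, 0.0878, 0.1085]
orientation: [2.773, -1.477, -0.0]
ft_force: [-0.4, -0.7, 0.1]
opening: 0.0322
```

>>> move_arm(
  steps=[
    {"dx":0,"dy":0,"dz":0.1,"rx":0,"ry":0,"rz":0},
    {"dx":0,"dy":0,"dz":0.1,"rx":0,"ry":0,"rz":0},
    {"dx":0,"dy":0,"dz":0,"rx":0,"ry":0,"rz":0},
    {"dx":0,"dy":0,"dz":0,"rx":0,"ry":0,"rz":0},
  ],
)

```text
time: 11.88
position: [0.4587, 0.0878, 0.1045]
orientation: [2.773, -1.477, -0.0]
ft_force: [-0.2, 0.1, -1.0]
opening: 0.0321
```

>>> move_arm(
  steps=[
    {"dx":0,"dy":0,"dz":0,"rx":0,"ry":0,"rz":0},
    {"dx":0,"dy":0,"dz":0,"rx":0,"ry":0,"rz":0},
    {"dx":0,"dy":0,"dz":0,"rx":0,"ry":0,"rz":0},
    {"dx":0,"dy":0,"dz":0,"rx":0,"ry":0,"rz":0},
    {"dx":0,"dy":0,"dz":0,"rx":0,"ry":0,"rz":0},
    {"dx":0,"dy":0,"dz":-0.5,"rx":0,"ry":0,"rz":0},
    {"dx":0,"dy":0,"dz":-0.9,"rx":0,"ry":0,"rz":0},
    {"dx":0,"dy":0,"dz":-0.9,"rx":0,"ry":0,"rz":0},
    {"dx":0,"dy":0,"dz":-0.9,"rx":0,"ry":0,"rz":0},
    {"dx":0,"dy":0,"dz":-0.9,"rx":0,"ry":0,"rz":0},
    {"dx":0,"dy":0,"dz":-0.9,"rx":0,"ry":0,"rz":0},
  ],
  grip=-0.15,
)

```text
time: 12.8
position: [0.4586, 0.0878, 0.2055]
orientation: [-2.773, 1.477, -0.0]
ft_force: [0.2, -0.7, 0.2]
opening: 0.0504
```

```bash
python3 - <<'E'
from h import *
plan(.588,.172,.2,121.5)
E
```

```text
pos [0.4586 0.0878 0.2055] ydir -146.08 tilt 0.01 t 12.8 F [ 0.2 -0.7  0.2] open 0.0504
rz units total 13.442 | then shift units, new axes [-7.717  0.211  0.277] | old axes [ 0.115 -7.719  0.279]
```

Now to the sleeve: shift first, then turn (opening fully).

>>> move_arm(
  steps=[
    {"dx":0,"dy":-0.5,"dz":0,"rx":0,"ry":0,"rz":0},
    {"dx":0,"dy":-0.9,"dz":0,"rx":0,"ry":0,"rz":0},
    {"dx":0,"dy":-0.9,"dz":0,"rx":0,"ry":0,"rz":0},
    {"dx":0,"dy":-0.9,"dz":0,"rx":0,"ry":0,"rz":0},
    {"dx":0.1,"dy":-0.9,"dz":0,"rx":0,"ry":0,"rz":0},
    {"dx":0,"dy":-0.9,"dz":0,"rx":0,"ry":0,"rz":0},
    {"dx":0,"dy":-0.9,"dz":0,"rx":0,"ry":0,"rz":0},
    {"dx":0,"dy":-0.9,"dz":0,"rx":0,"ry":0,"rz":0},
    {"dx":0,"dy":-0.9,"dz":0,"rx":0,"ry":0,"rz":0},
  ],
  grip=-0.6,
)

```text
time: 13.55
position: [0.5884, 0.1727, 0.2038]
orientation: [2.772, -1.477, -0.001]
ft_force: [-0.2, -0.0, -0.3]
opening: 0.0696
```

>>> move_arm(
  steps=[
    {"dx":0,"dy":0,"dz":0,"rx":0,"ry":0,"rz":0.96},
    {"dx":0,"dy":0,"dz":0,"rx":0,"ry":0,"rz":0.96},
    {"dx":0,"dy":0,"dz":0,"rx":0,"ry":0,"rz":0.96},
    {"dx":0,"dy":0,"dz":0,"rx":0,"ry":0,"rz":0.96},
    {"dx":0,"dy":0,"dz":0,"rx":0,"ry":0,"rz":0.96},
    {"dx":0,"dy":0,"dz":0,"rx":0,"ry":0,"rz":0.96},
    {"dx":0,"dy":0,"dz":0,"rx":0,"ry":0,"rz":0.96},
    {"dx":0,"dy":0,"dz":0,"rx":0,"ry":0,"rz":0.96},
    {"dx":0,"dy":0,"dz":0,"rx":0,"ry":0,"rz":0.96},
    {"dx":0,"dy":0,"dz":0,"rx":0,"ry":0,"rz":0.96},
    {"dx":0,"dy":0,"dz":0,"rx":0,"ry":0,"rz":0.96},
    {"dx":0,"dy":0,"dz":0,"rx":0,"ry":0,"rz":0.96},
    {"dx":0,"dy":0,"dz":0,"rx":0,"ry":0,"rz":0.96},
    {"dx":0,"dy":0,"dz":0,"rx":0,"ry":0,"rz":0.96},
    {"dx":0,"dy":0,"dz":0,"rx":0,"ry":0,"rz":0},
    {"dx":0,"dy":0,"dz":0,"rx":0,"ry":0,"rz":0},
  ],
)

```text
time: 14.88
position: [0.5876, 0.1721, 0.2041]
orientation: [0.858, -3.021, 0.0]
ft_force: [-0.6, -0.2, -0.9]
opening: 0.07
```

```bash
python3 - <<'E'
from h import *
plan(.588,.172,.094,121.5)
E
```

```text
pos [0.5876 0.1721 0.2041] ydir 121.72 tilt 0.03 t 14.88 F [-0.6 -0.2 -0.9] open 0.07
rz units total 0.032 | then shift units, new axes [-0.013 -0.017  5.504] | old axes [-0.016 -0.017  5.504]
```

>>> move_arm(
  steps=[
    {"dx":0,"dy":0,"dz":0.5,"rx":0,"ry":0,"rz":0},
    {"dx":0,"dy":0,"dz":0.8,"rx":0,"ry":0,"rz":0},
    {"dx":0,"dy":0,"dz":0.8,"rx":0,"ry":0,"rz":0},
    {"dx":0,"dy":0,"dz":0.8,"rx":0,"ry":0,"rz":0},
    {"dx":0,"dy":0,"dz":0.8,"rx":0,"ry":0,"rz":0},
    {"dx":0,"dy":0,"dz":0.8,"rx":0,"ry":0,"rz":0},
    {"dx":0,"dy":0,"dz":0.7,"rx":0,"ry":0,"rz":0},
    {"dx":0,"dy":0,"dz":0.3,"rx":0,"ry":0,"rz":0},
    {"dx":0,"dy":0,"dz":0,"rx":0,"ry":0,"rz":0},
    {"dx":0,"dy":0,"dz":0,"rx":0,"ry":0,"rz":0},
  ],
)

```text
time: 15.72
position: [0.5876, 0.1721, 0.0943]
orientation: [0.855, -3.022, 0.001]
ft_force: [0.1, 0.2, 1.0]
opening: 0.0697
```

>>> move_arm(
  steps=[
    {"dx":0,"dy":0,"dz":0,"rx":0,"ry":0,"rz":0},
    {"dx":0,"dy":0,"dz":0,"rx":0,"ry":0,"rz":0},
    {"dx":0,"dy":0,"dz":0,"rx":0,"ry":0,"rz":0},
    {"dx":0,"dy":0,"dz":0,"rx":0,"ry":0,"rz":0},
    {"dx":0,"dy":0,"dz":0,"rx":0,"ry":0,"rz":0},
    {"dx":0,"dy":0,"dz":0,"rx":0,"ry":0,"rz":0},
    {"dx":0,"dy":0,"dz":0,"rx":0,"ry":0,"rz":0},
    {"dx":0,"dy":0,"dz":0,"rx":0,"ry":0,"rz":0},
    {"dx":0,"dy":0,"dz":0,"rx":0,"ry":0,"rz":0},
  ],
  grip=1,
  grip_force=20,
)

```text
time: 16.47
position: [0.5878, 0.1728, 0.095]
orientation: [-0.853, 3.022, 0.001]
ft_force: [-2.0, 4.7, 4.4]
opening: 0.0353
```

```bash
python3 - <<'E'
from h import *
plan(.443,.0175,.27,121.5)
E
```

```text
pos [0.5878 0.1728 0.095 ] ydir 121.53 tilt 0.07 t 16.47 F [-2.   4.7  4.4] open 0.0353
rz units total 0.005 | then shift units, new axes [10.23  -2.837 -8.751] | old axes [10.221 -2.828 -8.764]
```

>>> move_arm(
  steps=[
    {"dx":0,"dy":0,"dz":-0.4,"rx":0,"ry":0,"rz":0},
    {"dx":0,"dy":0,"dz":-0.8,"rx":0,"ry":0,"rz":0},
    {"dx":0,"dy":0,"dz":-0.9,"rx":0,"ry":0,"rz":0},
    {"dx":0,"dy":0,"dz":-0.9,"rx":0,"ry":0,"rz":0},
    {"dx":0,"dy":0,"dz":-0.9,"rx":0,"ry":0,"rz":0},
    {"dx":0,"dy":0,"dz":-0.9,"rx":0,"ry":0,"rz":0},
    {"dx":0,"dy":0,"dz":-0.9,"rx":0,"ry":0,"rz":0},
    {"dx":0,"dy":0,"dz":-0.9,"rx":0,"ry":0,"rz":0},
    {"dx":0,"dy":0,"dz":-0.9,"rx":0,"ry":0,"rz":0},
    {"dx":0,"dy":0,"dz":-0.9,"rx":0,"ry":0,"rz":0},
    {"dx":0,"dy":0,"dz":-0.4,"rx":0,"ry":0,"rz":0},
  ],
)

```text
time: 17.38
position: [0.5883, 0.1716, 0.2735]
orientation: [-0.852, 3.021, -0.001]
ft_force: [0.8, 0.4, 0.2]
opening: 0.0354
```

>>> move_arm(
  steps=[
    {"dx":0.5,"dy":-0.14,"dz":0,"rx":0,"ry":0,"rz":0},
    {"dx":0.9,"dy":-0.25,"dz":0,"rx":0,"ry":0,"rz":0},
    {"dx":0.9,"dy":-0.25,"dz":0,"rx":0,"ry":0,"rz":0},
    {"dx":0.9,"dy":-0.25,"dz":0,"rx":0,"ry":0,"rz":0},
    {"dx":0.9,"dy":-0.25,"dz":0,"rx":0,"ry":0,"rz":0},
    {"dx":0.9,"dy":-0.25,"dz":0,"rx":0,"ry":0,"rz":0},
    {"dx":0.9,"dy":-0.25,"dz":0,"rx":0,"ry":0,"rz":0},
    {"dx":0.9,"dy":-0.25,"dz":0,"rx":0,"ry":0,"rz":0},
    {"dx":0.9,"dy":-0.25,"dz":0,"rx":0,"ry":0,"rz":0},
    {"dx":0.9,"dy":-0.25,"dz":0,"rx":0,"ry":0,"rz":0},
    {"dx":0.9,"dy":-0.25,"dz":0,"rx":0,"ry":0,"rz":0},
    {"dx":0.5,"dy":-0.14,"dz":0,"rx":0,"ry":0,"rz":0},
    {"dx":0.23,"dy":-0.06,"dz":0,"rx":0,"ry":0,"rz":0},
    {"dx":0,"dy":0,"dz":0,"rx":0,"ry":0,"rz":0},
    {"dx":0,"dy":0,"dz":0,"rx":0,"ry":0,"rz":0},
  ],
)

```text
time: 18.63
position: [0.4431, 0.0168, 0.2705]
orientation: [-0.853, 3.023, -0.0]
ft_force: [-0.3, 0.9, -1.1]
opening: 0.0352
```

```bash
python3 - <<'E'
from h import *
plan(.443,.0175,.195,121.5)
E
```

```text
pos [0.4431 0.0168 0.2705] ydir 121.5 tilt 0.01 t 18.63 F [-0.3  0.9 -1.1] open 0.0352
rz units total -0.0 | then shift units, new axes [-0.013  0.033  3.774] | old axes [-0.013  0.033  3.774]
```

Descend to just above the deck and look.

>>> move_arm(
  steps=[
    {"dx":0,"dy":0.03,"dz":0.5,"rx":0,"ry":0,"rz":0},
    {"dx":0,"dy":0,"dz":0.8,"rx":0,"ry":0,"rz":0},
    {"dx":0,"dy":0,"dz":0.8,"rx":0,"ry":0,"rz":0},
    {"dx":0,"dy":0,"dz":0.8,"rx":0,"ry":0,"rz":0},
    {"dx":0,"dy":0,"dz":0.6,"rx":0,"ry":0,"rz":0},
    {"dx":0,"dy":0,"dz":0.3,"rx":0,"ry":0,"rz":0},
    {"dx":0,"dy":0,"dz":0,"rx":0,"ry":0,"rz":0},
    {"dx":0,"dy":0,"dz":0,"rx":0,"ry":0,"rz":0},
  ],
)

```text
time: 19.3
position: [0.4428, 0.0175, 0.1943]
orientation: [0.854, -3.022, 0.001]
ft_force: [1.0, -0.1, -1.3]
opening: 0.0352
```

```bash
python3 - <<'E'
from h import *
plan(.443,.0175,.103,121.5)
s=r.read_state(); p=s["position"]
a=np.linspace(0,2*np.pi,200)
im=cv2.resize(r.snapshot("side")[145:225,320:410,::-1],None,fx=7,fy=7,interpolation=cv2.INTER_CUBIC)
for c,rad in(((.4865,.0440,.082),.085),((.443,.0175,.082),.0165)):
    q=proj("side",np.c_[c[0]+rad*np.cos(a),c[1]+rad*np.sin(a),0*a+c[2]])-[.3,-1.2]
    cv2.polylines(im,[((q-[320,145]+.5)*7).astype(int)],True,(0,0,255),1)
q=(proj("side",p+[0,0,-.0917])[0]-[.3,-1.2]-[320,145]+.5)*7; cv2.circle(im,tuple(q.astype(int)),3,(0,255,0),-1)
cv2.imwrite("pics/s5.png",im)
E
```

```text
pos [0.4428 0.0175 0.1943] ydir 121.54 tilt 0.06 t 19.3 F [ 1.  -0.1 -1.3] open 0.0352
rz units total 0.006 | then shift units, new axes [-1.100e-02 -4.000e-03  4.563e+00] | old axes [-1.600e-02 -4.000e-03  4.563e+00]
```

View pics/s5.png

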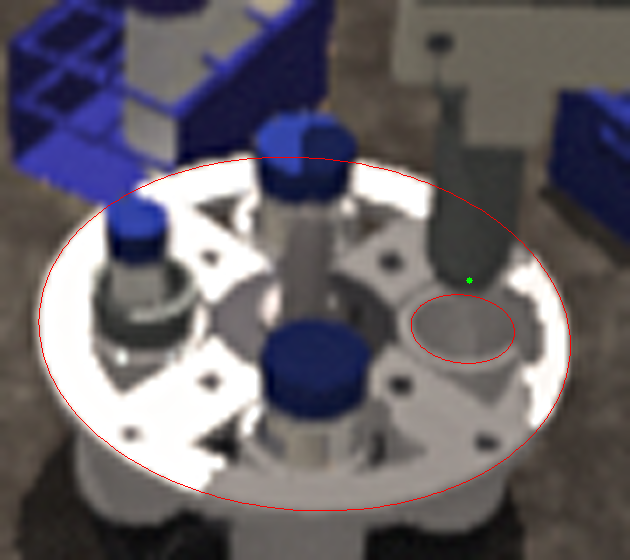

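>>> move_arm(
  steps=[
    {"dx":0,"dy":0,"dz":0.4,"rx":0,"ry":0,"rz":0},
    {"dx":0,"dy":0,"dz":0.4,"rx":0,"ry":0,"rz":0},
    {"dx":0,"dy":0,"dz":0.4,"rx":0,"ry":0,"rz":0},
    {"dx":0,"dy":0,"dz":0.4,"rx":0,"ry":0,"rz":0},
    {"dx":0,"dy":0,"dz":0,"rx":0,"ry":0,"rz":0},
  ],
)

```text
time: 19.77
position: [0.4414, 0.0169, 0.1606]
orientation: [0.852, -3.021, 0.0]
ft_force: [0.5, 0.6, 0.5]
opening: 0.0354
```

>>> move_arm(
  steps=[
    {"dx":0,"dy":0,"dz":0.4,"rx":0,"ry":0,"rz":0},
    {"dx":0,"dy":0,"dz":0.4,"rx":0,"ry":0,"rz":0},
    {"dx":0,"dy":0,"dz":0.4,"rx":0,"ry":0,"rz":0},
    {"dx":0,"dy":0,"dz":0.4,"rx":0,"ry":0,"rz":0},
    {"dx":0,"dy":0,"dz":0,"rx":0,"ry":0,"rz":0},
  ],
)

```text
time: 20.18
position: [0.4416, 0.0169, 0.1287]
orientation: [0.852, -3.021, 0.0]
ft_force: [-0.1, -0.5, -1.1]
opening: 0.0355
```

>>> move_arm(
  steps=[
    {"dx":0,"dy":0,"dz":0.4,"rx":0,"ry":0,"rz":0},
    {"dx":0,"dy":0,"dz":0.4,"rx":0,"ry":0,"rz":0},
    {"dx":0,"dy":0,"dz":0.3,"rx":0,"ry":0,"rz":0},
    {"dx":0,"dy":0,"dz":0.1,"rx":0,"ry":0,"rz":0},
    {"dx":0,"dy":0,"dz":0,"rx":0,"ry":0,"rz":0},
    {"dx":0,"dy":0,"dz":0,"rx":0,"ry":0,"rz":0},
  ],
)

```text
time: 20.68
position: [0.4425, 0.0172, 0.1065]
orientation: [0.853, -3.023, 0.0]
ft_force: [-1.3, -0.4, -0.5]
opening: 0.0352
```

>>> move_arm(
  steps=[
    {"dx":0,"dy":0,"dz":0.1,"rx":0,"ry":0,"rz":0},
    {"dx":0,"dy":0,"dz":0,"rx":0,"ry":0,"rz":0},
    {"dx":0,"dy":0,"dz":0,"rx":0,"ry":0,"rz":0},
  ],
)

```text
time: 20.93
position: [0.4426, 0.0173, 0.1047]
orientation: [-0.853, 3.023, 0.0]
ft_force: [-0.3, 1.3, -0.6]
opening: 0.0354
```

>>> move_arm(
  steps=[
    {"dx":0,"dy":0,"dz":0,"rx":0,"ry":0,"rz":0},
    {"dx":0,"dy":0,"dz":0,"rx":0,"ry":0,"rz":0},
    {"dx":0,"dy":0,"dz":0,"rx":0,"ry":0,"rz":0},
    {"dx":0,"dy":0,"dz":0,"rx":0,"ry":0,"rz":0},
    {"dx":0,"dy":0,"dz":0,"rx":0,"ry":0,"rz":0},
    {"dx":0,"dy":0,"dz":-0.4,"rx":0,"ry":0,"rz":0},
    {"dx":0,"dy":0,"dz":-0.9,"rx":0,"ry":0,"rz":0},
    {"dx":0,"dy":0,"dz":-0.9,"rx":0,"ry":0,"rz":0},
    {"dx":0,"dy":0,"dz":-0.9,"rx":0,"ry":0,"rz":0},
    {"dx":0,"dy":0,"dz":-0.9,"rx":0,"ry":0,"rz":0},
    {"dx":0,"dy":0,"dz":-0.9,"rx":0,"ry":0,"rz":0},
  ],
  grip=-0.1,
)

```text
time: 21.85
position: [0.4425, 0.0172, 0.2042]
orientation: [-0.853, 3.023, 0.0]
ft_force: [0.2, 0.1, -0.7]
opening: 0.0481
```

```bash
python3 - <<'E'
from h import *
print(onz("side",np.array([703/3.45+220,31/3.45+130])+[.3,-1.2],.111))
plan(.4455,-.182,.2,121.5)
E
```

```text
[ 0.44511806 -0.17781967]
pos [0.4425 0.0172 0.2042] ydir 121.52 tilt 0.03 t 21.85 F [ 0.2  0.1 -0.7] open 0.0481
rz units total 0.002 | then shift units, new axes [ 5.074 -8.57   0.208] | old axes [ 5.076 -8.568  0.207]
```

>>> move_arm(
  steps=[
    {"dx":0.3,"dy":-0.43,"dz":0,"rx":0,"ry":0,"rz":0},
    {"dx":0.5,"dy":-0.85,"dz":0,"rx":0,"ry":0,"rz":0},
    {"dx":0.5,"dy":-0.85,"dz":0,"rx":0,"ry":0,"rz":0},
    {"dx":0.5,"dy":-0.85,"dz":0,"rx":0,"ry":0,"rz":0},
    {"dx":0.5,"dy":-0.85,"dz":0,"rx":0,"ry":0,"rz":0},
    {"dx":0.5,"dy":-0.85,"dz":0,"rx":0,"ry":0,"rz":0},
    {"dx":0.5,"dy":-0.85,"dz":0,"rx":0,"ry":0,"rz":0},
    {"dx":0.5,"dy":-0.85,"dz":0,"rx":0,"ry":0,"rz":0},
    {"dx":0.5,"dy":-0.85,"dz":0,"rx":0,"ry":0,"rz":0},
    {"dx":0.5,"dy":-0.85,"dz":0,"rx":0,"ry":0,"rz":0},
    {"dx":0.25,"dy":-0.45,"dz":0,"rx":0,"ry":0,"rz":0},
    {"dx":0,"dy":0,"dz":0,"rx":0,"ry":0,"rz":0},
    {"dx":0,"dy":0,"dz":0,"rx":0,"ry":0,"rz":0},
  ],
  grip=-0.5,
)

```text
time: 22.93
position: [0.4453, -0.1813, 0.2025]
orientation: [0.85, -3.024, -0.0]
ft_force: [-0.2, -0.3, 0.4]
opening: 0.0655
```

>>> move_arm(
  steps=[
    {"dx":0,"dy":0,"dz":0.7,"rx":0,"ry":0,"rz":0},
    {"dx":0,"dy":0,"dz":0.7,"rx":0,"ry":0,"rz":0},
    {"dx":0,"dy":0,"dz":0.6,"rx":0,"ry":0,"rz":0},
    {"dx":0,"dy":0,"dz":0,"rx":0,"ry":0,"rz":0},
    {"dx":0,"dy":0,"dz":0,"rx":0,"ry":0,"rz":0},
  ],
)

```text
time: 23.35
position: [0.4454, -0.1804, 0.1625]
orientation: [0.854, -3.022, -0.0]
ft_force: [-0.0, 0.2, -0.1]
opening: 0.0658
```

```bash
python3 - <<'E'
from h import *
plan(.4455,-.181,.106,121.5)
s=r.read_state(); p=s["position"]
a=np.linspace(0,2*np.pi,200)
im=cv2.resize(r.snapshot("side")[120:200,325:455,::-1],None,fx=6,fy=6,interpolation=cv2.INTER_CUBIC)
for c,rad in(((p[0],p[1],.111),.011),((p[0],p[1],.097),.011),((.4426,.0173,.098),.018)):
    q=proj("side",np.c_[c[0]+rad*np.cos(a),c[1]+rad*np.sin(a),0*a+c[2]])-[.3,-1.2]
    cv2.polylines(im,[((q-[325,120]+.5)*6).astype(int)],True,(0,255,255),1)
cv2.imwrite("pics/s6.png",im)
E
```

```text
pos [ 0.4454 -0.1804  0.1625] ydir 121.57 tilt 0.07 t 23.35 F [-0.   0.2 -0.1] open 0.0658
rz units total 0.01 | then shift units, new axes [ 0.011 -0.03   2.825] | old axes [ 0.008 -0.032  2.825]
```

View pics/s6.png

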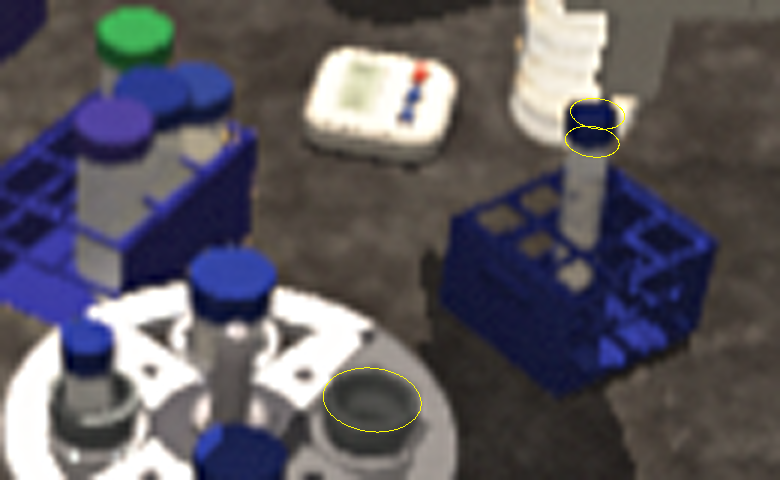

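>>> move_arm(
  steps=[
    {"dx":-0.06,"dy":0,"dz":0.6,"rx":0,"ry":0,"rz":0},
    {"dx":0,"dy":0,"dz":0.7,"rx":0,"ry":0,"rz":0},
    {"dx":0,"dy":0,"dz":0.7,"rx":0,"ry":0,"rz":0},
    {"dx":0,"dy":0,"dz":0.5,"rx":0,"ry":0,"rz":0},
    {"dx":0,"dy":0,"dz":0.3,"rx":0,"ry":0,"rz":0},
    {"dx":0,"dy":0,"dz":0,"rx":0,"ry":0,"rz":0},
    {"dx":0,"dy":0,"dz":0,"rx":0,"ry":0,"rz":0},
  ],
)

```text
time: 23.98
position: [0.4471, -0.1803, 0.1072]
orientation: [-0.854, 3.023, -0.001]
ft_force: [1.0, -0.2, 0.1]
opening: 0.0658
```

>>> move_arm(
  steps=[
    {"dx":0,"dy":0,"dz":0,"rx":0,"ry":0,"rz":0},
    {"dx":0,"dy":0,"dz":0,"rx":0,"ry":0,"rz":0},
    {"dx":0,"dy":0,"dz":0,"rx":0,"ry":0,"rz":0},
    {"dx":0,"dy":0,"dz":0,"rx":0,"ry":0,"rz":0},
    {"dx":0,"dy":0,"dz":0,"rx":0,"ry":0,"rz":0},
    {"dx":0,"dy":0,"dz":0,"rx":0,"ry":0,"rz":0},
    {"dx":0,"dy":0,"dz":0,"rx":0,"ry":0,"rz":0},
    {"dx":0,"dy":0,"dz":0,"rx":0,"ry":0,"rz":0},
    {"dx":0,"dy":0,"dz":0,"rx":0,"ry":0,"rz":0},
    {"dx":0,"dy":0,"dz":0,"rx":0,"ry":0,"rz":0},
  ],
  grip=1,
  grip_force=15,
)

```text
time: 24.82
position: [0.4466, -0.1804, 0.1066]
orientation: [0.853, -3.024, -0.0]
ft_force: [-1.5, 0.3, 0.6]
opening: 0.0203
```

```bash
python3 - <<'E'
from h import *
plan(.4426,.0173,.27,121.5)
E
```

```text
pos [ 0.4466 -0.1804  0.1066] ydir 121.51 tilt 0.0 t 24.82 F [-1.5  0.3  0.6] open 0.0203
rz units total 0.002 | then shift units, new axes [-4.992  8.532 -8.172] | old axes [-4.993  8.531 -8.172]
```

>>> move_arm(
  steps=[
    {"dx":0,"dy":0,"dz":-0.4,"rx":0,"ry":0,"rz":0},
    {"dx":0,"dy":0,"dz":-0.9,"rx":0,"ry":0,"rz":0},
    {"dx":0,"dy":0,"dz":-0.9,"rx":0,"ry":0,"rz":0},
    {"dx":0,"dy":0,"dz":-0.9,"rx":0,"ry":0,"rz":0},
    {"dx":0,"dy":0,"dz":-0.9,"rx":0,"ry":0,"rz":0},
    {"dx":0,"dy":0,"dz":-0.9,"rx":0,"ry":0,"rz":0},
    {"dx":0,"dy":0,"dz":-0.9,"rx":0,"ry":0,"rz":0},
    {"dx":0,"dy":0,"dz":-0.9,"rx":0,"ry":0,"rz":0},
    {"dx":0,"dy":0,"dz":-0.9,"rx":0,"ry":0,"rz":0},
    {"dx":0,"dy":0,"dz":-0.6,"rx":0,"ry":0,"rz":0},
  ],
)

```text
time: 25.65
position: [0.4469, -0.1805, 0.2731]
orientation: [-0.853, 3.021, -0.002]
ft_force: [0.5, 0.0, 1.5]
opening: 0.0203
```

>>> move_arm(
  steps=[
    {"dx":-0.3,"dy":0.43,"dz":0,"rx":0,"ry":0,"rz":0},
    {"dx":-0.5,"dy":0.85,"dz":0,"rx":0,"ry":0,"rz":0},
    {"dx":-0.5,"dy":0.85,"dz":0,"rx":0,"ry":0,"rz":0},
    {"dx":-0.5,"dy":0.85,"dz":0,"rx":0,"ry":0,"rz":0},
    {"dx":-0.5,"dy":0.85,"dz":0,"rx":0,"ry":0,"rz":0},
    {"dx":-0.5,"dy":0.85,"dz":0,"rx":0,"ry":0,"rz":0},
    {"dx":-0.5,"dy":0.85,"dz":0,"rx":0,"ry":0,"rz":0},
    {"dx":-0.5,"dy":0.85,"dz":0,"rx":0,"ry":0,"rz":0},
    {"dx":-0.5,"dy":0.85,"dz":0,"rx":0,"ry":0,"rz":0},
    {"dx":-0.5,"dy":0.85,"dz":0,"rx":0,"ry":0,"rz":0},
    {"dx":-0.19,"dy":0.45,"dz":0,"rx":0,"ry":0,"rz":0},
    {"dx":0,"dy":0,"dz":0,"rx":0,"ry":0,"rz":0},
    {"dx":0,"dy":0,"dz":0,"rx":0,"ry":0,"rz":0},
  ],
)

```text
time: 26.73
position: [0.4422, 0.0176, 0.2705]
orientation: [0.855, -3.023, 0.0]
ft_force: [0.5, -0.6, -0.8]
opening: 0.0199
```

>>> move_arm(
  steps=[
    {"dx":0,"dy":0,"dz":0.5,"rx":0,"ry":0,"rz":0},
    {"dx":0,"dy":0,"dz":0.8,"rx":0,"ry":0,"rz":0},
    {"dx":0,"dy":0,"dz":0.7,"rx":0,"ry":0,"rz":0},
    {"dx":0,"dy":0,"dz":0.5,"rx":0,"ry":0,"rz":0},
    {"dx":0,"dy":0,"dz":0,"rx":0,"ry":0,"rz":0},
    {"dx":0,"dy":0,"dz":0,"rx":0,"ry":0,"rz":0},
  ],
)

```text
time: 27.23
position: [0.4423, 0.0166, 0.2201]
orientation: [0.852, -3.022, 0.001]
ft_force: [-1.1, 0.1, -0.4]
opening: 0.0202
```

```bash
python3 - <<'E'
from h import *
plan(.4426,.0173,.125,121.5)
s=r.read_state(); p=s["position"]
a=np.linspace(0,2*np.pi,200)
im=cv2.resize(r.snapshot("side")[125:205,330:420,::-1],None,fx=7,fy=7,interpolation=cv2.INTER_CUBIC)
for c,rad in(((.4426,.0173,.098),.018),((.4426,.0173,.098),.0135)):
    q=proj("side",np.c_[c[0]+rad*np.cos(a),c[1]+rad*np.sin(a),0*a+c[2]])-[.3,-1.2]
    cv2.polylines(im,[((q-[330,125]+.5)*7).astype(int)],True,(0,0,255),1)
q=(proj("side",p+[0,0,-.1036])[0]-[.3,-1.2]-[330,125]+.5)*7; cv2.circle(im,tuple(q.astype(int)),3,(0,255,0),-1)
cv2.imwrite("pics/s7.png",im)
E
```

```text
pos [0.4423 0.0166 0.2201] ydir 121.47 tilt 0.09 t 27.23 F [-1.1  0.1 -0.4] open 0.0202
rz units total -0.004 | then shift units, new axes [-0.031  0.024  4.755] | old axes [-0.038  0.024  4.755]
```

View pics/s7.png

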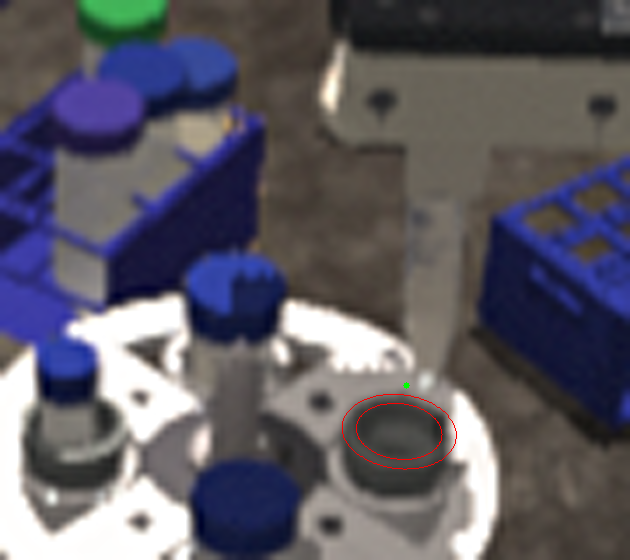

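```bash
python3 - <<'E'
from h import *
p=r.read_state()["position"]
print(((proj("side",[p+[0,0,-.02],p+[0,0,-.06],p+[0,0,-.1036]])-[.3,-1.2]-[330,125]+.5)*7).round(0))
g=np.array([.446,-.1803,0])
print(((proj("side",[g+[0,0,.111],g+[0,0,.08],g+[0,0,.04]])-[.3,-1.2]-[325,120]+.5)*6).round(0))
t=p+[0,0,-.1036]
for d in([.005,0,0],[0,.005,0]): print((proj("side",t+d)-proj("side",t)).round(2)*7)
E
```

```text
[[435. 167.]
 [420. 274.]
 [405. 384.]]
[[596. 113.]
 [584. 174.]
 [570. 250.]]
[[-14.14  -5.88]]
[[-7.63  8.54]]
```

>>> move_arm(
  steps=[
    {"dx":0,"dy":0.02,"dz":0,"rx":0,"ry":-0.3,"rz":0},
    {"dx":0,"dy":0,"dz":0,"rx":0,"ry":-0.3,"rz":0},
    {"dx":0,"dy":0,"dz":0,"rx":0,"ry":0,"rz":0},
    {"dx":0,"dy":0,"dz":0,"rx":0,"ry":0,"rz":0},
  ],
)

```text
time: 27.62
position: [0.4425, 0.0174, 0.2215]
orientation: [-0.834, 2.956, 0.03]
ft_force: [-0.3, -0.1, -0.4]
opening: 0.0201
```

```bash
python3 - <<'E'
from h import *
plan(.4426,.0173,.125,121.5)
s=r.read_state(); p=s["position"]
a=np.linspace(0,2*np.pi,200)
im=cv2.resize(r.snapshot("side")[135:205,340:410,::-1],None,fx=8,fy=8,interpolation=cv2.INTER_CUBIC)
f=lambda P:((proj("side",P)-[.3,-1.2]-[340,135]+.5)*8).astype(int)
for rad in(.018,.0135):
    cv2.polylines(im,[f(np.c_[.4426+rad*np.cos(a),.0173+rad*np.sin(a),0*a+.098])],True,(0,0,255),1)
cv2.polylines(im,[f(p-np.array([[0,0,.02],[0,0,.1036]]))],False,(0,255,0),1)
cv2.imwrite("pics/s8.png",im)
E
```

```text
pos [0.4425 0.0174 0.2215] ydir 121.5 tilt 4.18 t 27.62 F [-0.3 -0.1 -0.4] open 0.0201
rz units total 0.0 | then shift units, new axes [-1.000e-03 -8.000e-03  4.827e+00] | old axes [ 0.351 -0.006  4.814]
```

View pics/s8.png

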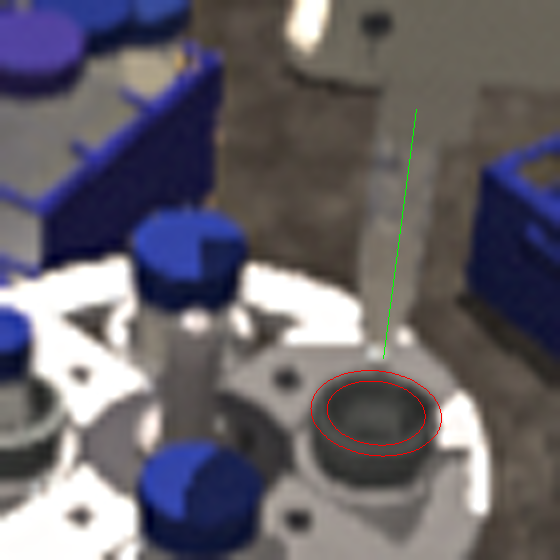

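>>> move_arm(
  steps=[
    {"dx":0.029,"dy":0,"dz":0.4,"rx":0,"ry":0,"rz":0},
    {"dx":0.029,"dy":0,"dz":0.4,"rx":0,"ry":0,"rz":0},
    {"dx":0.029,"dy":0,"dz":0.4,"rx":0,"ry":0,"rz":0},
    {"dx":0.029,"dy":0,"dz":0.4,"rx":0,"ry":0,"rz":0},
    {"dx":0,"dy":0,"dz":0,"rx":0,"ry":0,"rz":0},
    {"dx":0,"dy":0,"dz":0,"rx":0,"ry":0,"rz":0},
  ],
)

```text
time: 28.17
position: [0.442, 0.0174, 0.1876]
orientation: [-0.835, 2.959, 0.029]
ft_force: [-0.2, -0.1, 0.8]
opening: 0.02
```

>>> move_arm(
  steps=[
    {"dx":0.022,"dy":0,"dz":0.3,"rx":0,"ry":0,"rz":0},
    {"dx":0.022,"dy":0,"dz":0.3,"rx":0,"ry":0,"rz":0},
    {"dx":0.022,"dy":0,"dz":0.3,"rx":0,"ry":0,"rz":0},
    {"dx":0.022,"dy":0,"dz":0.3,"rx":0,"ry":0,"rz":0},
    {"dx":0,"dy":0,"dz":0,"rx":0,"ry":0,"rz":0},
  ],
)

```text
time: 28.58
position: [0.4415, 0.0173, 0.163]
orientation: [-0.834, 2.959, 0.03]
ft_force: [-1.3, 0.2, -1.3]
opening: 0.0202
```

>>> move_arm(
  steps=[
    {"dx":0.022,"dy":0,"dz":0.3,"rx":0,"ry":0,"rz":0},
    {"dx":0.022,"dy":0,"dz":0.3,"rx":0,"ry":0,"rz":0},
    {"dx":0.022,"dy":0,"dz":0.3,"rx":0,"ry":0,"rz":0},
    {"dx":0,"dy":0,"dz":0,"rx":0,"ry":0,"rz":0},
    {"dx":0,"dy":0,"dz":0,"rx":0,"ry":0,"rz":0},
  ],
)

```text
time: 29.0
position: [0.4421, 0.0174, 0.1459]
orientation: [-0.834, 2.958, 0.03]
ft_force: [0.4, -0.1, 0.4]
opening: 0.0202
```

Smooth; 25 mm left to the floor (TCP 0.1205).

>>> move_arm(
  steps=[
    {"dx":0.022,"dy":0,"dz":0.3,"rx":0,"ry":0,"rz":0},
    {"dx":0.022,"dy":0,"dz":0.3,"rx":0,"ry":0,"rz":0},
    {"dx":0.022,"dy":0,"dz":0.3,"rx":0,"ry":0,"rz":0},
    {"dx":0.015,"dy":0,"dz":0.2,"rx":0,"ry":0,"rz":0},
    {"dx":0,"dy":0,"dz":0,"rx":0,"ry":0,"rz":0},
    {"dx":0,"dy":0,"dz":0,"rx":0,"ry":0,"rz":0},
  ],
)

```text
time: 29.5
position: [0.4421, 0.0175, 0.124]
orientation: [-0.834, 2.957, 0.03]
ft_force: [0.7, -0.1, -1.0]
opening: 0.0203
```

>>> move_arm(
  steps=[
    {"dx":0,"dy":0,"dz":0.1,"rx":0,"ry":0,"rz":0},
    {"dx":0,"dy":0,"dz":0.05,"rx":0,"ry":0,"rz":0},
    {"dx":0,"dy":0,"dz":0,"rx":0,"ry":0,"rz":0},
    {"dx":0,"dy":0,"dz":0,"rx":0,"ry":0,"rz":0},
  ],
)

```text
time: 29.83
position: [0.4425, 0.0177, 0.1214]
orientation: [-0.834, 2.957, 0.03]
ft_force: [-0.4, -0.4, -0.5]
opening: 0.0204
```

Release (opening ~40 mm), straighten the tool after rising.

>>> move_arm(
  steps=[
    {"dx":0,"dy":0,"dz":0,"rx":0,"ry":0,"rz":0},
    {"dx":0,"dy":0,"dz":0,"rx":0,"ry":0,"rz":0},
    {"dx":0,"dy":0,"dz":0,"rx":0,"ry":0,"rz":0},
    {"dx":0,"dy":0,"dz":0,"rx":0,"ry":0,"rz":0},
    {"dx":0,"dy":0,"dz":0,"rx":0,"ry":0,"rz":0},
    {"dx":-0.02,"dy":0,"dz":-0.3,"rx":0,"ry":0,"rz":0},
    {"dx":-0.05,"dy":0,"dz":-0.7,"rx":0,"ry":0,"rz":0},
    {"dx":-0.06,"dy":0,"dz":-0.9,"rx":0,"ry":0,"rz":0},
    {"dx":-0.06,"dy":0,"dz":-0.9,"rx":0,"ry":0,"rz":0},
    {"dx":-0.06,"dy":0,"dz":-0.9,"rx":0,"ry":0.3,"rz":0},
    {"dx":-0.04,"dy":0,"dz":-0.9,"rx":0,"ry":0.3,"rz":0},
    {"dx":0,"dy":0,"dz":0,"rx":0,"ry":0,"rz":0},
  ],
  grip=0.1,
)

```text
time: 30.83
position: [0.4449, 0.0183, 0.2175]
orientation: [-0.854, 3.019, -0.002]
ft_force: [1.0, 0.7, 1.2]
opening: 0.0396
```

```bash
python3 - <<'E'
from h import *
for b in((0,0),(.3,-1.2)): print(onz("side",np.array([304,295])+b,.07), onz("side",np.array([304.7,306.9])+b,.05))
print(onz("top",(276/1.25,288/1.25),.082),onz("top",(100/3.3+190,331/3.3+130),.082),onz("top",(105.5/3.3+190,331/3.3+130),.054))
plan(.433,.335,.26,121.5)
im=np.vstack([cv2.resize(r.snapshot("side")[130:210,320:420,::-1],None,fx=5,fy=5,interpolation=cv2.INTER_CUBIC)])
im2=cv2.resize(r.snapshot("side")[260:360,255:355,::-1],(400,400),interpolation=cv2.INTER_CUBIC)
cv2.imwrite("pics/s9.png",cv2.hconcat([cv2.resize(im,(400,320)),im2[:320]])); cv2.imwrite("pics/s9.png",cv2.hconcat([cv2.copyMakeBorder(cv2.resize(im,(400,320)),0,80,0,0,0),im2]))
E
```

```text
[0.43494883 0.33901424] [0.42743192 0.34805791]
[0.43601938 0.33664674] [0.42847008 0.34572401]
[0.43086771 0.33329522] [0.43112142 0.33475556] [0.43007479 0.33644562]
pos [0.4449 0.0183 0.2175] ydir 121.57 tilt 0.24 t 30.83 F [1.  0.7 1.2] open 0.0396
rz units total 0.011 | then shift units, new axes [-7.767 13.811 -2.125] | old axes [-7.793 13.796 -2.125]
```

View pics/s9.png

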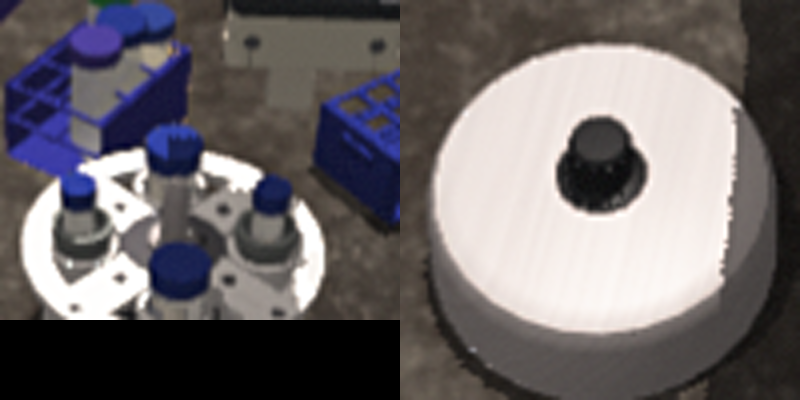

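```bash
python3 - <<'E'
from h import *
for b in((0,0),(.3,-1.2),(.3,-2.3)): print(b,[onz("side",np.array(q)+b,z).round(4) for q,z in(((305.5,293.5),.082),((305.4,304),.057),((305.,306.8),.054))])
im=r.snapshot("top"); cv2.imwrite("pics/top_now.png",im[:,:,::-1])
g=cv2.GaussianBlur(cv2.cvtColor(im,cv2.COLOR_RGB2GRAY),(0,0),1)
m=(g[195:265,185:260]>115).astype(np.uint8); n,l,st,ce=cv2.connectedComponentsWithStats(m)
i=1+st[1:,4].argmax(); print(st[i],cv2.fitEllipse(cv2.findContours((l==i).astype(np.uint8),0,1)[0][0]))
k=((g[215:245,205:240]<80)).astype(np.uint8); n,l,st,ce=cv2.connectedComponentsWithStats(k); i=1+st[1:,4].argmax(); c=ce[i]+[205,215]; print(st[i],c,onz("top",c,.082),onz("top",c,.065))
E
```

```text
(0, 0) [array([0.4294, 0.3414]), array([0.4271, 0.346 ]), array([0.4255, 0.3496])]
(0.3, -1.2) [array([0.4305, 0.3391]), array([0.4281, 0.3437]), array([0.4265, 0.3473])]
(0.3, -2.3) [array([0.4319, 0.3372]), array([0.4295, 0.3418]), array([0.4279, 0.3454])]
[  10    8   54   53 2074] ((36.08686065673828, 33.696807861328125), (49.8358039855957, 54.03302764892578), 59.82490539550781)
[12 11  8  9 61] [220.6557377  230.08196721] [0.43177769 0.33373541] [0.4310972  0.33777675]
```

>>> move_arm(
  steps=[
    {"dx":-0.3,"dy":0.5,"dz":0,"rx":0,"ry":0,"rz":0},
    {"dx":-0.5,"dy":0.9,"dz":0,"rx":0,"ry":0,"rz":0},
    {"dx":-0.5,"dy":0.9,"dz":0,"rx":0,"ry":0,"rz":0},
    {"dx":-0.5,"dy":0.9,"dz":0,"rx":0,"ry":0,"rz":0},
    {"dx":-0.5,"dy":0.9,"dz":0,"rx":0,"ry":0,"rz":0},
    {"dx":-0.5,"dy":0.9,"dz":0,"rx":0,"ry":0,"rz":0},
    {"dx":-0.5,"dy":0.9,"dz":0,"rx":0,"ry":0,"rz":0},
    {"dx":-0.5,"dy":0.9,"dz":0,"rx":0,"ry":0,"rz":0},
    {"dx":-0.5,"dy":0.9,"dz":0,"rx":0,"ry":0,"rz":0},
    {"dx":-0.5,"dy":0.9,"dz":0,"rx":0,"ry":0,"rz":0},
    {"dx":-0.5,"dy":0.9,"dz":0,"rx":0,"ry":0,"rz":0},
    {"dx":-0.5,"dy":0.9,"dz":0,"rx":0,"ry":0,"rz":0},
    {"dx":-0.5,"dy":0.9,"dz":0,"rx":0,"ry":0,"rz":0},
    {"dx":-0.5,"dy":0.9,"dz":0,"rx":0,"ry":0,"rz":0},
    {"dx":-0.5,"dy":0.9,"dz":0,"rx":0,"ry":0,"rz":0},
    {"dx":-0.5,"dy":0.7,"dz":0,"rx":0,"ry":0,"rz":0},
    {"dx":0,"dy":0,"dz":0,"rx":0,"ry":0,"rz":0},
    {"dx":0,"dy":0,"dz":0,"rx":0,"ry":0,"rz":0},
  ],
  grip=-0.8,
)

```text
time: 32.48
position: [0.4308, 0.335, 0.2127]
orientation: [0.854, -3.022, 0.001]
ft_force: [-0.4, -0.7, 0.6]
opening: 0.0788
```

```bash
python3 - <<'E'
from h import *
plan(.4315,.3365,.11,121.5)
E
```

```text
pos [0.4308 0.335  0.2127] ydir 121.57 tilt 0.08 t 32.48 F [-0.4 -0.7  0.6] open 0.0788
rz units total 0.01 | then shift units, new axes [-0.069  0.046  5.137] | old axes [-0.075  0.048  5.136]
```

>>> move_arm(
  steps=[
    {"dx":-0.07,"dy":0.05,"dz":0.6,"rx":0,"ry":0,"rz":0},
    {"dx":0,"dy":0,"dz":0.8,"rx":0,"ry":0,"rz":0},
    {"dx":0,"dy":0,"dz":0.8,"rx":0,"ry":0,"rz":0},
    {"dx":0,"dy":0,"dz":0.8,"rx":0,"ry":0,"rz":0},
    {"dx":0,"dy":0,"dz":0.8,"rx":0,"ry":0,"rz":0},
    {"dx":0,"dy":0,"dz":0.7,"rx":0,"ry":0,"rz":0},
    {"dx":0,"dy":0,"dz":0,"rx":0,"ry":0,"rz":0},
    {"dx":0,"dy":0,"dz":0,"rx":0,"ry":0,"rz":0},
  ],
)

```text
time: 33.15
position: [0.4316, 0.335, 0.1232]
orientation: [0.852, -3.023, 0.002]
ft_force: [-0.4, 0.3, 0.7]
opening: 0.0789
```

```bash
python3 - <<'E'
from h import *
plan(.4315,.3365,.077,121.5)
p=r.read_state()["position"]
a=np.linspace(0,2*np.pi,200)
im=cv2.resize(r.snapshot("side")[255:355,250:360,::-1],None,fx=6,fy=6,interpolation=cv2.INTER_CUBIC)
f=lambda P:((proj("side",P)-[.3,-1.2]-[250,255]+.5)*6).astype(int)
for rad,z in((.014,.082),(.022,.057),(.082,0)):
    cv2.polylines(im,[f(np.c_[p[0]+rad*np.cos(a),p[1]+rad*np.sin(a),0*a+z])],True,(0,0,255),1)
cv2.imwrite("pics/s10.png",im)
E
```

```text
pos [0.4316 0.335  0.1232] ydir 121.48 tilt 0.1 t 33.15 F [-0.4  0.3  0.7] open 0.0789
rz units total -0.003 | then shift units, new axes [-0.036  0.066  2.308] | old axes [-0.039  0.068  2.308]
```

View pics/s10.png

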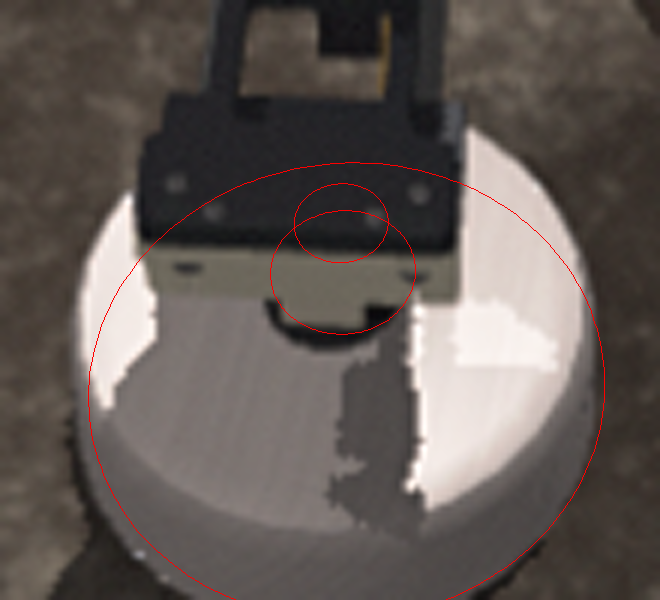

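>>> move_arm(
  steps=[
    {"dx":0,"dy":0.2,"dz":0.4,"rx":0,"ry":0,"rz":0},
    {"dx":0,"dy":0,"dz":0.6,"rx":0,"ry":0,"rz":0},
    {"dx":0,"dy":0,"dz":0.6,"rx":0,"ry":0,"rz":0},
    {"dx":0,"dy":0,"dz":0.4,"rx":0,"ry":0,"rz":0},
    {"dx":0,"dy":0,"dz":0.15,"rx":0,"ry":0,"rz":0},
    {"dx":0,"dy":0,"dz":0.07,"rx":0,"ry":0,"rz":0},
    {"dx":0,"dy":0,"dz":0,"rx":0,"ry":0,"rz":0},
    {"dx":0,"dy":0,"dz":0,"rx":0,"ry":0,"rz":0},
  ],
)

```text
time: 33.87
position: [0.4299, 0.3397, 0.0796]
orientation: [-0.853, 3.023, 0.001]
ft_force: [-0.3, -0.1, -0.1]
opening: 0.079
```

>>> move_arm(
  steps=[
    {"dx":0,"dy":0,"dz":0,"rx":0,"ry":0,"rz":0},
    {"dx":0,"dy":0,"dz":0,"rx":0,"ry":0,"rz":0},
    {"dx":0,"dy":0,"dz":0,"rx":0,"ry":0,"rz":0},
    {"dx":0,"dy":0,"dz":0,"rx":0,"ry":0,"rz":0},
    {"dx":0,"dy":0,"dz":0,"rx":0,"ry":0,"rz":0},
    {"dx":0,"dy":0,"dz":0,"rx":0,"ry":0,"rz":0},
    {"dx":0,"dy":0,"dz":0,"rx":0,"ry":0,"rz":0},
    {"dx":0,"dy":0,"dz":0,"rx":0,"ry":0,"rz":0},
    {"dx":0,"dy":0,"dz":0,"rx":0,"ry":0,"rz":0},
    {"dx":0,"dy":0,"dz":0,"rx":0,"ry":0,"rz":0},
    {"dx":0,"dy":0,"dz":0,"rx":0,"ry":0,"rz":0},
  ],
  grip=1,
  grip_force=10,
)

```text
time: 34.78
position: [0.4296, 0.3395, 0.0791]
orientation: [-0.853, 3.023, 0.0]
ft_force: [0.2, 0.8, -0.1]
opening: 0.028
```

```bash
python3 - <<'E'
from h import *
print(r.read_state()["joint_pos"].round(2)); plan(.4296,.3395,.079,211.5)
E
```

```text
[ 1.03  0.32 -0.48 -0.   -0.78 -2.05]
pos [0.4296 0.3395 0.0791] ydir 121.52 tilt 0.01 t 34.78 F [ 0.2  0.8 -0.1] open 0.028
rz units total -13.088 | then shift units, new axes [-0.001  0.001  0.005] | old axes [0.001 0.001 0.005]
```

>>> move_arm(
  steps=[
    {"dx":0,"dy":0,"dz":0,"rx":0,"ry":0,"rz":0},
    {"dx":0,"dy":0,"dz":0,"rx":0,"ry":0,"rz":0},
    {"dx":0,"dy":0,"dz":0,"rx":0,"ry":0,"rz":0},
    {"dx":0,"dy":0,"dz":0,"rx":0,"ry":0,"rz":-0.5},
    {"dx":0,"dy":0,"dz":0,"rx":0,"ry":0,"rz":-0.9},
    {"dx":0,"dy":0,"dz":0,"rx":0,"ry":0,"rz":-0.9},
    {"dx":0,"dy":0,"dz":0,"rx":0,"ry":0,"rz":-0.9},
    {"dx":0,"dy":0,"dz":0,"rx":0,"ry":0,"rz":-0.9},
    {"dx":0,"dy":0,"dz":0,"rx":0,"ry":0,"rz":-0.9},
    {"dx":0,"dy":0,"dz":0,"rx":0,"ry":0,"rz":-0.9},
    {"dx":0,"dy":0,"dz":0,"rx":0,"ry":0,"rz":-0.9},
    {"dx":0,"dy":0,"dz":0,"rx":0,"ry":0,"rz":-0.9},
    {"dx":0,"dy":0,"dz":0,"rx":0,"ry":0,"rz":-0.9},
    {"dx":0,"dy":0,"dz":0,"rx":0,"ry":0,"rz":-0.9},
    {"dx":0,"dy":0,"dz":0,"rx":0,"ry":0,"rz":-0.9},
    {"dx":0,"dy":0,"dz":0,"rx":0,"ry":0,"rz":-0.9},
    {"dx":0,"dy":0,"dz":0,"rx":0,"ry":0,"rz":-0.9},
    {"dx":0,"dy":0,"dz":0,"rx":0,"ry":0,"rz":-0.89},
    {"dx":0,"dy":0,"dz":0,"rx":0,"ry":0,"rz":0},
    {"dx":0,"dy":0,"dz":0,"rx":0,"ry":0,"rz":0},
  ],
  grip=-0.3,
)

```text
time: 36.45
position: [0.4296, 0.3393, 0.0791]
orientation: [2.739, -1.539, -0.0]
ft_force: [0.6, -0.3, -0.2]
opening: 0.0566
```

>>> move_arm(
  steps=[
    {"dx":0,"dy":0,"dz":0,"rx":0,"ry":0,"rz":0},
    {"dx":0,"dy":0,"dz":0,"rx":0,"ry":0,"rz":0},
    {"dx":0,"dy":0,"dz":0,"rx":0,"ry":0,"rz":0},
    {"dx":0,"dy":0,"dz":0,"rx":0,"ry":0,"rz":0},
    {"dx":0,"dy":0,"dz":0,"rx":0,"ry":0,"rz":0},
    {"dx":0,"dy":0,"dz":0,"rx":0,"ry":0,"rz":0},
    {"dx":0,"dy":0,"dz":0,"rx":0,"ry":0,"rz":0},
    {"dx":0,"dy":0,"dz":0,"rx":0,"ry":0,"rz":0},
    {"dx":0,"dy":0,"dz":0,"rx":0,"ry":0,"rz":0},
    {"dx":0,"dy":0,"dz":0,"rx":0,"ry":0,"rz":0},
  ],
  grip=1,
  grip_force=30,
)

```text
time: 37.28
position: [0.4297, 0.3395, 0.0791]
orientation: [-2.741, 1.535, -0.0]
ft_force: [0.9, 0.7, 0.0]
opening: 0.0274
```

```bash
python3 - <<'E'
from h import *
plan(.4867,.0438,.25,211.5)
E
```

```text
pos [0.4297 0.3395 0.0791] ydir -148.49 tilt 0.01 t 37.28 F [0.9 0.7 0. ] open 0.0274
rz units total 0.002 | then shift units, new axes [14.096  5.293 -8.543] | old axes [14.095  5.295 -8.545]
```

>>> move_arm(
  steps=[
    {"dx":0,"dy":0,"dz":-0.2,"rx":0,"ry":0,"rz":0},
    {"dx":0,"dy":0,"dz":-0.5,"rx":0,"ry":0,"rz":0},
    {"dx":0,"dy":0,"dz":-0.7,"rx":0,"ry":0,"rz":0},
    {"dx":0,"dy":0,"dz":-0.7,"rx":0,"ry":0,"rz":0},
    {"dx":0,"dy":0,"dz":-0.7,"rx":0,"ry":0,"rz":0},
    {"dx":0,"dy":0,"dz":-0.7,"rx":0,"ry":0,"rz":0},
    {"dx":0,"dy":0,"dz":-0.7,"rx":0,"ry":0,"rz":0},
    {"dx":0,"dy":0,"dz":-0.7,"rx":0,"ry":0,"rz":0},
    {"dx":0,"dy":0,"dz":-0.7,"rx":0,"ry":0,"rz":0},
    {"dx":0,"dy":0,"dz":-0.7,"rx":0,"ry":0,"rz":0},
    {"dx":0,"dy":0,"dz":-0.7,"rx":0,"ry":0,"rz":0},
    {"dx":0,"dy":0,"dz":-0.7,"rx":0,"ry":0,"rz":0},
    {"dx":0,"dy":0,"dz":-0.5,"rx":0,"ry":0,"rz":0},
    {"dx":0,"dy":0,"dz":-0.3,"rx":0,"ry":0,"rz":0},
    {"dx":0,"dy":0,"dz":0,"rx":0,"ry":0,"rz":0},
  ],
)

```text
time: 38.53
position: [0.4299, 0.3397, 0.2507]
orientation: [-2.739, 1.533, -0.0]
ft_force: [-0.1, -0.1, -1.5]
opening: 0.0271
```

>>> move_arm(
  steps=[
    {"dx":0.4,"dy":0.15,"dz":0,"rx":0,"ry":0,"rz":0},
    {"dx":0.8,"dy":0.3,"dz":0,"rx":0,"ry":0,"rz":0},
    {"dx":0.8,"dy":0.3,"dz":0,"rx":0,"ry":0,"rz":0},
    {"dx":0.8,"dy":0.3,"dz":0,"rx":0,"ry":0,"rz":0},
    {"dx":0.8,"dy":0.3,"dz":0,"rx":0,"ry":0,"rz":0},
    {"dx":0.8,"dy":0.3,"dz":0,"rx":0,"ry":0,"rz":0},
    {"dx":0.8,"dy":0.3,"dz":0,"rx":0,"ry":0,"rz":0},
    {"dx":0.8,"dy":0.3,"dz":0,"rx":0,"ry":0,"rz":0},
    {"dx":0.8,"dy":0.3,"dz":0,"rx":0,"ry":0,"rz":0},
    {"dx":0.8,"dy":0.3,"dz":0,"rx":0,"ry":0,"rz":0},
    {"dx":0.8,"dy":0.3,"dz":0,"rx":0,"ry":0,"rz":0},
    {"dx":0.8,"dy":0.3,"dz":0,"rx":0,"ry":0,"rz":0},
    {"dx":0.8,"dy":0.3,"dz":0,"rx":0,"ry":0,"rz":0},
    {"dx":0.8,"dy":0.3,"dz":0,"rx":0,"ry":0,"rz":0},
    {"dx":0.8,"dy":0.3,"dz":0,"rx":0,"ry":0,"rz":0},
    {"dx":0.8,"dy":0.3,"dz":0,"rx":0,"ry":0,"rz":0},
    {"dx":0.8,"dy":0.3,"dz":0,"rx":0,"ry":0,"rz":0},
    {"dx":0.6,"dy":0.25,"dz":0,"rx":0,"ry":0,"rz":0},
    {"dx":0.25,"dy":0.1,"dz":0,"rx":0,"ry":0,"rz":0},
    {"dx":0,"dy":0,"dz":0,"rx":0,"ry":0,"rz":0},
  ],
)

```text
time: 40.2
position: [0.4855, 0.0424, 0.2487]
orientation: [2.739, -1.538, -0.001]
ft_force: [-0.1, -0.3, -1.4]
opening: 0.0273
```

>>> move_arm(
  steps=[
    {"dx":0,"dy":0,"dz":0,"rx":0,"ry":0,"rz":0},
    {"dx":0,"dy":0,"dz":0,"rx":0,"ry":0,"rz":0},
  ],
)

```text
time: 40.37
position: [0.4859, 0.0444, 0.249]
orientation: [2.741, -1.535, -0.0]
ft_force: [-0.5, -0.5, -1.3]
opening: 0.0273
```

```bash
python3 - <<'E'
from h import *
plan(.4858,.0444,.235,211.5)
p=r.read_state()["position"]
a=np.linspace(0,2*np.pi,200)
im=cv2.resize(r.snapshot("side")[90:230,300:430,::-1],None,fx=5,fy=5,interpolation=cv2.INTER_CUBIC)[:600]
f=lambda P:((proj("side",P)-[.3,-1.2]-[300,90]+.5)*5).astype(int)
for c,rad,z in(((p[0],p[1]),.082,p[2]-.0791),((.4858,.0444),.085,.082)):
    cv2.polylines(im,[f(np.c_[c[0]+rad*np.cos(a),c[1]+rad*np.sin(a),0*a+z])],True,(0,0,255),1)
cv2.imwrite("pics/s11.png",im)
E
```

```text
pos [0.4859 0.0444 0.249 ] ydir -148.5 tilt 0.01 t 40.37 F [-0.5 -0.5 -1.3] open 0.0273
rz units total 0.0 | then shift units, new axes [-0.001  0.004  0.699] | old axes [-0.001  0.004  0.699]
```

View pics/s11.png

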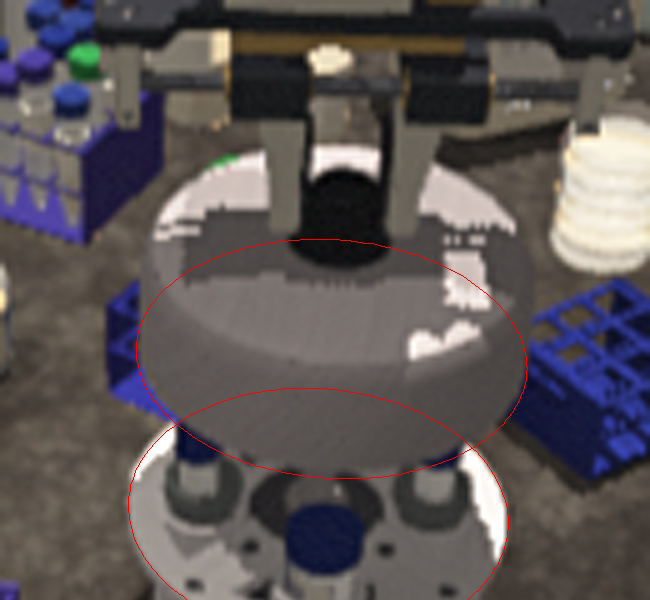

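>>> move_arm(
  steps=[
    {"dx":0,"dy":0,"dz":0.3,"rx":0,"ry":0,"rz":0},
    {"dx":0,"dy":0,"dz":0.4,"rx":0,"ry":0,"rz":0},
    {"dx":0,"dy":0,"dz":0.4,"rx":0,"ry":0,"rz":0},
    {"dx":0,"dy":0,"dz":0.4,"rx":0,"ry":0,"rz":0},
    {"dx":0,"dy":0,"dz":0.4,"rx":0,"ry":0,"rz":0},
    {"dx":0,"dy":0,"dz":0.4,"rx":0,"ry":0,"rz":0},
    {"dx":0,"dy":0,"dz":0.4,"rx":0,"ry":0,"rz":0},
    {"dx":0,"dy":0,"dz":0.2,"rx":0,"ry":0,"rz":0},
    {"dx":0,"dy":0,"dz":0,"rx":0,"ry":0,"rz":0},
    {"dx":0,"dy":0,"dz":0,"rx":0,"ry":0,"rz":0},
  ],
)

```text
time: 41.25
position: [0.4862, 0.0444, 0.191]
orientation: [2.741, -1.534, -0.0]
ft_force: [0.6, -0.4, -1.9]
opening: 0.027
```

>>> move_arm(
  steps=[
    {"dx":0,"dy":0,"dz":0.15,"rx":0,"ry":0,"rz":0},
    {"dx":0,"dy":0,"dz":0.15,"rx":0,"ry":0,"rz":0},
    {"dx":0,"dy":0,"dz":0.15,"rx":0,"ry":0,"rz":0},
    {"dx":0,"dy":0,"dz":0.15,"rx":0,"ry":0,"rz":0},
    {"dx":0,"dy":0,"dz":0,"rx":0,"ry":0,"rz":0},
    {"dx":0,"dy":0,"dz":0,"rx":0,"ry":0,"rz":0},
  ],
)

```text
time: 41.75
position: [0.486, 0.0443, 0.1789]
orientation: [2.741, -1.535, -0.0]
ft_force: [0.1, -0.4, -1.8]
opening: 0.027
```

No contact force with the bush 6 mm over the spindle tip. Down to just above the deck (TCP 0.1612).

>>> move_arm(
  steps=[
    {"dx":0,"dy":0,"dz":0.15,"rx":0,"ry":0,"rz":0},
    {"dx":0,"dy":0,"dz":0.15,"rx":0,"ry":0,"rz":0},
    {"dx":0,"dy":0,"dz":0.15,"rx":0,"ry":0,"rz":0},
    {"dx":0,"dy":0,"dz":0.15,"rx":0,"ry":0,"rz":0},
    {"dx":0,"dy":0,"dz":0.15,"rx":0,"ry":0,"rz":0},
    {"dx":0,"dy":0,"dz":0,"rx":0,"ry":0,"rz":0},
    {"dx":0,"dy":0,"dz":0,"rx":0,"ry":0,"rz":0},
  ],
)

```text
time: 42.33
position: [0.486, 0.0444, 0.1639]
orientation: [2.741, -1.534, -0.0]
ft_force: [0.5, 0.5, -1.2]
opening: 0.0273
```

>>> move_arm(
  steps=[
    {"dx":0,"dy":0,"dz":0.07,"rx":0,"ry":0,"rz":0},
    {"dx":0,"dy":0,"dz":0.05,"rx":0,"ry":0,"rz":0},
    {"dx":0,"dy":0,"dz":0,"rx":0,"ry":0,"rz":0},
    {"dx":0,"dy":0,"dz":0,"rx":0,"ry":0,"rz":0},
    {"dx":0,"dy":0,"dz":0,"rx":0,"ry":0,"rz":0},
  ],
)

```text
time: 42.75
position: [0.4862, 0.0444, 0.1618]
orientation: [-2.741, 1.535, -0.0]
ft_force: [-0.5, 0.7, -1.5]
opening: 0.0269
```

>>> move_arm(
  steps=[
    {"dx":0,"dy":0,"dz":0.05,"rx":0,"ry":0,"rz":0},
    {"dx":0,"dy":0,"dz":0,"rx":0,"ry":0,"rz":0},
    {"dx":0,"dy":0,"dz":0,"rx":0,"ry":0,"rz":0},
    {"dx":0,"dy":0,"dz":0,"rx":0,"ry":0,"rz":0},
  ],
)

```text
time: 43.08
position: [0.4863, 0.0445, 0.1611]
orientation: [-2.741, 1.534, -0.001]
ft_force: [-1.1, 0.0, 2.8]
opening: 0.0272
```

>>> move_arm(
  steps=[
    {"dx":0,"dy":0,"dz":0,"rx":0,"ry":0,"rz":0},
    {"dx":0,"dy":0,"dz":0,"rx":0,"ry":0,"rz":0},
    {"dx":0,"dy":0,"dz":0,"rx":0,"ry":0,"rz":0},
    {"dx":0,"dy":0,"dz":0,"rx":0,"ry":0,"rz":0},
    {"dx":0,"dy":0,"dz":0,"rx":0,"ry":0,"rz":0},
    {"dx":0,"dy":0,"dz":0,"rx":0,"ry":0,"rz":0},
    {"dx":0,"dy":0,"dz":-0.3,"rx":0,"ry":0,"rz":0},
    {"dx":0,"dy":0,"dz":-0.7,"rx":0,"ry":0,"rz":0},
    {"dx":0,"dy":0,"dz":-0.9,"rx":0,"ry":0,"rz":0},
    {"dx":0,"dy":0,"dz":-0.9,"rx":0,"ry":0,"rz":0},
    {"dx":0,"dy":0,"dz":-0.9,"rx":0,"ry":0,"rz":0},
    {"dx":0,"dy":0,"dz":-0.9,"rx":0,"ry":0,"rz":0},
    {"dx":0,"dy":0,"dz":-0.9,"rx":0,"ry":0,"rz":0},
    {"dx":0,"dy":0,"dz":0,"rx":0,"ry":0,"rz":0},
    {"dx":0,"dy":0,"dz":0,"rx":0,"ry":0,"rz":0},
  ],
  grip=-0.5,
)

```text
time: 44.33
position: [0.4866, 0.0447, 0.272]
orientation: [-2.739, 1.534, -0.002]
ft_force: [-0.7, 0.0, -0.7]
opening: 0.0657
```

```bash
python3 - <<'E'
from h import *
plan(.4858,.0444,.27,211.5)
a=np.linspace(0,2*np.pi,200)
im=cv2.resize(r.snapshot("side")[110:250,290:440,::-1],None,fx=4,fy=4,interpolation=cv2.INTER_CUBIC)
f=lambda P:((proj("side",P)-[.3,-1.2]-[290,110]+.5)*4).astype(int)
for rad,z in((.082,.082),(.014,.164),(.085,.082)):
    cv2.polylines(im,[f(np.c_[.4858+rad*np.cos(a),.0444+rad*np.sin(a),0*a+z])],True,(0,0,255),1)
cv2.imwrite("pics/s12.png",im)
E
```

```text
pos [0.4866 0.0447 0.272 ] ydir -148.49 tilt 0.15 t 44.33 F [-0.7  0.  -0.7] open 0.0657
rz units total 0.002 | then shift units, new axes [-0.009  0.039  0.101] | old axes [-0.009  0.039  0.101]
```

View pics/s12.png

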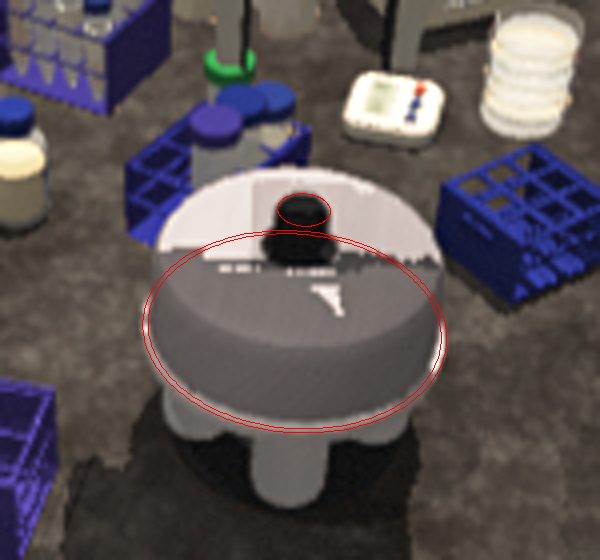

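The cover sits flat on the deck: the knob top and the rim both fall on the predicted circles. The weight was on the deck before release (2.8 N reaction), and the gripper is now clear.

```bash
python3 - <<'E'
from station import r
print(r.sign_off())
E
```

```text
the job is handed in; nothing more can be done
None
```

The rotor is loaded and covered, and I handed the job in at about 44 s of the 120 s allowed. The sign-off gave no verdict.

- **Large tube:** it is in the pocket straight across from its twin.
- **Sleeve and thin tube:** the sleeve is across from the other sleeve. The thin tube leaned about 4° in its rack, so I tilted the tool to straighten it before lowering it to the sleeve's floor. All three parts went in with no contact force, and the last side picture before covering showed caps and collars level with those already in the rotor.
- **Cover:** I gripped the knob twice, 90° apart, to centre it. I then lowered it slowly until it rested on the deck (TCP height 0.161 m as predicted, force changing from −1.5 to +2.8 N), let go and rose clear. The final side picture shows the rim and knob on the predicted circles.
- **Bystanders:** I never went near the timer, vial or bottle. I did not measure them again at the end. The last picture shows only the timer for certain, and it looks unmoved.

**Disagreements:**
- The two cameras differed by about 4–6 mm. I corrected the side camera by 1–2 pixels, using the gripper at a known position.
- The cover's position before the grasp was uncertain by a few mm; the double grip settled that.
- The first three move calls were refused because every row must give all six numbers.

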